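# Slide the spacer ring along the bent drying rail and lock it in

### The job

Slide the thick cream spacer ring gently along the bent steel rail, round both bends, until it sits against the grey stop disc at the end, and let it go there. Then flip the small steel keeper over from behind the stop so that its tab is fully down in front of the ring and holds it in. Never force the ring, and leave the other things on the table where they are.

Things in the scene. Friction and masses are not known exactly. Their poses are not given: they have to be found in the camera images.
- rail: steel stand fixed to the table, with a bent round rod 19 mm thick, its axis level, 130 mm above the table. Origin on the table under the upright post (22 mm thick); base plate 130 x 170 x 12 mm. Frame: z up; the rod leaves the post along +y (first leg), then bends 45 degrees clockwise seen from above, 50 mm radius, between 79 and 115 mm along y. A ring is threaded on the rod
- bend1 (a point): point on the rod's axis where the smooth first bend ends; from here the second leg runs straight, 69 mm, along (+x, +y) of the stand to bend2
- bend2 (a point): point on the rod's axis at a clamped swivel where the third leg begins: a sharp bend back, counter-clockwise from above, by an unknown 5 to 50 degrees, NOT measured by this frame (axes as the stand): find it by feel (the rod pushes sideways on a held ring) or by sight. The third leg is straight, level, and ends in a grey stop disc, 40 mm across, its face 126 mm from bend2
- ring: thick cream plastic spacer ring threaded on the rod, 60 mm outside, 22 mm thick, about 31 mm bore, 50 to 120 g; starts on the first leg. Origin: centre of its face on the post's side; z is the bore axis, along the rod toward the stop. Can be gripped from above across its 60 mm diameter. It may press on rod and stop with at most 25 N
- ring_center (a point): centre of the ring, mid-thickness. Left alone, the ring hangs with its centre about 6 mm below the rod's axis. Against the stop the centre is 115 mm from bend2
- keeper (a joint): steel arm, pivot over the third leg behind the stop, 140 mm from bend2, 34 mm above the rod's axis. 0: laid back level; a tab 20 mm wide, 4 thick, stands up at its end, 182 mm from bend2, top 24 mm above the pivot: pinch it across the 20 mm and swing it over. Grows toward the ring; 3.14: fully over, tab down before the ring, 98 mm from bend2. Light friction, stays where left
- jar: bystander: clear screw-lid sample jar, 52 mm wide, 62 mm high, origin under its centre
- label_roll: bystander: white label roll, 68 mm wide, 38 mm high, origin under its centre
- beaker: bystander: clear beaker, 68 mm wide, 89 mm high, origin under its centre
- petri: bystander: petri dish, 90 mm wide, 15 mm high, origin under its centre
- weight: bystander: small brass-coloured weight, 26 mm wide, 28 mm high, origin under its centre
- tape: bystander: roll of tape lying flat, 100 mm wide, 25 mm high, origin under its centre

How it is judged:
By the outcome, as a careful person would: the job done as asked, in the order asked, and still so for the second after the job is handed in, with the robot touching nothing.
It also fails if it takes over 72 s, if anything falls off the work surface, if the arm or the gripper's body presses on something with over 40 N, if the wrist force passes 120 N, or if a joint passes its speed limit or range.

### The arm

A 6-joint arm with a two-finger parallel gripper is mounted at the origin on a cart in front of the work surface, level with it; the furniture and walls round the work are solid. World frame = base frame: x ahead of the robot, y to its left, z up, the work surface at z = 0. Lengths are in m, angles in degrees, forces in N, time in s.
With the tool pointing down it reaches from about 0.35 to 0.725 m from the base axis. Payload 4.3 kg.
Tool frame: the origin (TCP) lies between the finger pads; the fingertips stand arm.tip_reach ahead of it and the grasp point (between the pads) lies 11 mm behind it (arm.tip_reach is the distance from the TCP to the fingertips, in m); z points along the fingers, y is the direction in which the jaws open and shut (so a half turn about z gives the same grasp; the last joint's range is limited). The gripper opens to 85 mm and grips with 20 to 120 N. Pads are 22 mm wide; open, the fingers measure 114 mm over their backs; the gripper's body (76 mm by 85 mm) begins 54 mm behind the grasp point. The pads swing forward as they close: fully open they stand 13 mm farther back than shut.
Start: joints at [65.128, 21.618, 4.641, 73.018, 0, 83.68], TCP at [0.183, 0.545, 0.239] pointing down, gripper open.
Joint ranges: [-156.06, 156.06], [-48.1, 94.91], [-58.44, 69.94], [-101.28, 121.22], [-78.64, 73.56], [-180, 180]. Speed limits (degrees/s): [147.25, 147.25, 180, 180, 180, 180].

### API

Orientations are given as [roll, pitch, yaw] about the fixed x, y, z axes, in that order (R = Rz(yaw) Ry(pitch) Rx(roll)).
In Python, from station import readout, grab_frame, camera_params, close_job, arm gives the robot as it stands. The module is installed in compiled form; this text tells all that it offers.
- The arm moves only by the tool carry_out, never from a script. Its argument "plan" is a list that holds one entry, the list of rows, each a list of 7 numbers: the shift along the tool's x, y, z in cm, then the turn, a rotation vector about the tool's x, y, z in rad, then the finger opening in cm, from 0 to 8.54. In form: [[[x, y, z, wx, wy, wz, gripper], ...]]. A call has 1 to 5 rows; each row is the pose to reach, as a shift and turn from the pose commanded when the call began, along the tool's axes at that moment; what a row does not reach only later rows make up. A row lasts 1/12 s, in which the tool goes at most 41.7 mm and 7.16 degrees, less where a joint would pass 70% of its speed; a pose out of reach is approached as far as the arm can. A call with a gripper value outside its range is refused whole. The fingers move at their own pace and stop on an object; "newtons" is the grip in N (left out, the last holds). Time passes only in rows, so rows that repeat a pose let the fingers close. It gives the time, the measured TCP pose, the force and the opening at its end, in the units of the state.
- readout.state(): the state, without advancing time (a new reading comes with each control period).
- grab_frame(name): name is "scene" or "top" or "wrist"; returns the picture (480x640x3 uint8, blue, green, red); there is no depth.
- camera_params(name): a dict with "fov_y" (degrees; the focal length in pixels is half the picture's height over the tangent of half this angle, whatever the lens; pixels are square), "cx", "cy" (the principal point, pixels), "rvec" (rotation vector, rad) and "tvec" (3), from world to camera coordinates, as OpenCV has them. Camera axes: x right, y down, z forward; pixel columns grow to the right and rows downward; lengths in m; the calibration is good to about 2 mm. The wrist camera is an equidistant fisheye: a pixel r from the principal point sees the ray r / f radians off the axis. A picture is of the moment at which its call begins: read the wrist's pose just before it. camera_params takes no time and is no camera call; for the wrist camera it gives the pose at the moment of the call.
- close_job(): hands the job in, once; it reports no verdict.
The state is a dict: "clock": time; "qpos": joint angles; "qd": joint speeds; "joint_torque": joint torques, N m; "tcp_pos": TCP position; "orientation": TCP orientation; "contact_force": force on the tool from outside, world axes, zero at the start; "wrist_torque": the same for the moment, N m; "width": finger opening in m.
Only numpy, scipy, OpenCV 4.12 (cv2) and the standard library are available. Lean on these libraries where they do the work, as an engineer would, in place of code of your own. Each camera call takes 0.05 s, during which the arm holds its last target.

## Working session

There is one attempt and no reset: what is moved stays moved. The work goes in short steps, Python scripts to look and compute and a tool call to move; the robot and the scene stay as the last step left them, time stands still between calls to the robot, and variables do not carry over. Pictures are saved under pics/ and viewed, and the job is handed in when it is done.

Besides the shell and the picture viewer there is one more tool, called after "Request:" as name(argument=value, ...), one argument or row to a line, values as JSON. carry_out: Moves the arm, as the interface text tells. Its arguments: {"type":"object","properties":{"plan":{"type":"array","items":{"type":"array","items":{"type":"array","items":{"type":"number"}}}},"newtons":{"type":"number"}},"required":["plan"]}

```bash
mkdir -p pics
cat > h.py <<'E'
import numpy as np, cv2
from station import readout, grab_frame, camera_params, close_job, arm
def grab(n,fn):
    p=camera_params(n); im=grab_frame(n); cv2.imwrite('pics/'+fn,im); return im,p
E
python3 - <<'E'
from h import *
for n in ["scene","top","wrist"]:
    im,p=grab(n,n+'0.png'); print(n,p)
print(readout.state()); print(arm.tip_reach)
E
```

```text
scene {'fov_y': 42.46084646248515, 'cx': 313.2336031205605, 'cy': 246.16547095951617, 'rvec': array([ 2.194169  , -0.66139598,  0.32014008]), 'tvec': array([-0.51257851,  0.30385743,  1.28129   ])}
top {'fov_y': 49.56411581482572, 'cx': 315.78261686554964, 'cy': 233.53735169800927, 'rvec': array([ 2.14445527, -2.05725182,  0.24216944]), 'tvec': array([-0.06293277,  0.59358066,  1.3091095 ])}
wrist {'fov_y': 65.70646984690485, 'cx': 316.6921480581319, 'cy': 242.12305246222024, 'rvec': array([-2.36753933, -1.70520533, -0.22530818]), 'tvec': array([-0.57496851, -0.03392421,  0.37773239])}
{'clock': 0.15, 'qpos': array([6.51285580e+01, 2.16534219e+01, 4.58093924e+00, 7.30190137e+01,
       7.42798090e-04, 8.36810382e+01]), 'qd': array([ 0.04716579, -0.07588386,  0.32547173, -0.0266461 ,  0.03576273,
        0.02183059]), 'joint_torque': array([ 8.48051441e-04, -4.64035141e+01,  2.70170242e+01,  1.39266247e-02,
       -3.27814746e-05,  1.39818056e-06]), 'tcp_pos': array([0.18272558, 0.54467734, 0.23856701]), 'orientation': array([-1.79909141e+02, -1.08086640e-02,  1.61447511e+02]), 'contact_force': array([-0.33164111,  0.10977874,  0.62093108]), 'wrist_torque': array([ 0.01419093, -0.01021747,  0.00387071]), 'width': 0.08533128685411573}
0.008
```

View pics/scene0.png

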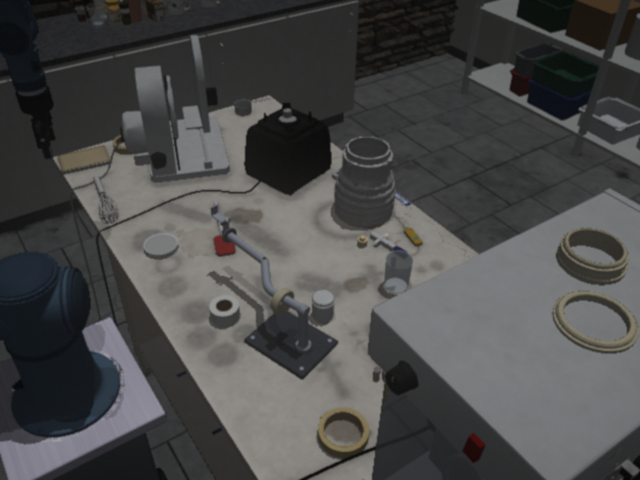

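View pics/top0.png

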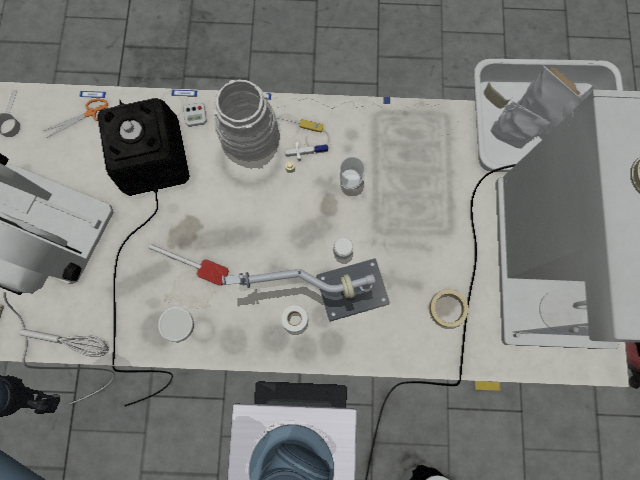

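View pics/wrist0.png

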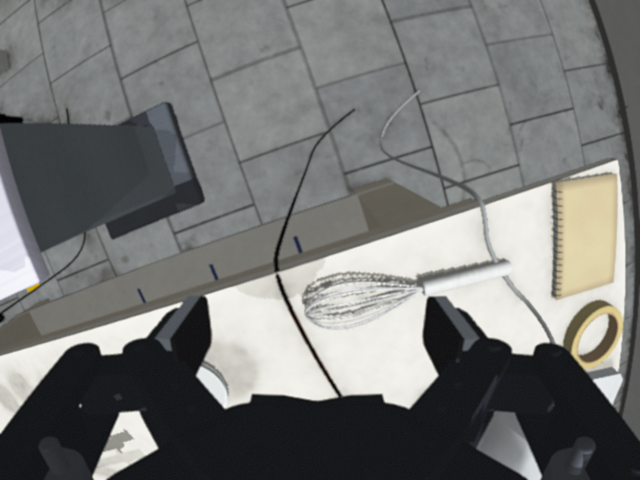

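The top view shows the post at about (373,281), the ring at (347,286), bend1 at about (328,286), bend2 at about (300,273) and the stop at about (245,280). The red handle near (212,271) lies beyond it. I'll enlarge both views.

Run:
```python
from h import *
im=cv2.imread('pics/top0.png'); cv2.imwrite('pics/topz.png',cv2.resize(im[225:335,200:400],None,fx=4,fy=4,interpolation=cv2.INTER_CUBIC))
im=cv2.imread('pics/scene0.png'); cv2.imwrite('pics/scenez.png',cv2.resize(im[195:345,190:350],None,fx=4,fy=4,interpolation=cv2.INTER_CUBIC))
```

```text
(no output)
```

View pics/topz.png

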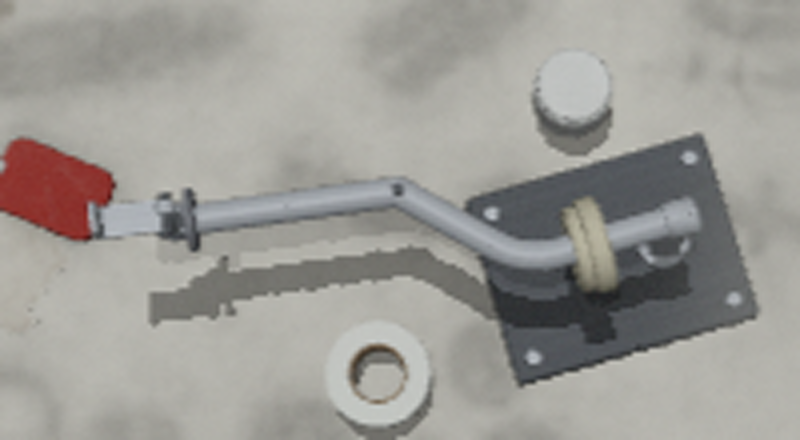

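View pics/scenez.png

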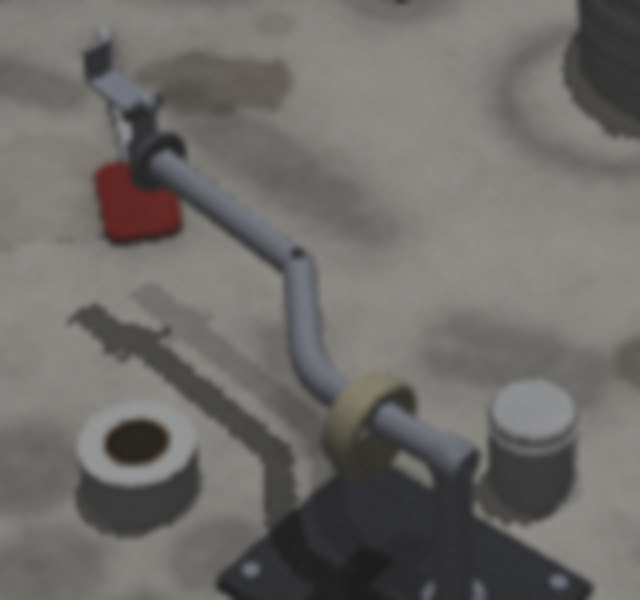

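```bash
cat >> h.py <<'E'
def K(p):
    f=240/np.tan(np.radians(p['fov_y'])/2); return np.array([[f,0,p['cx']],[0,f,p['cy']],[0,0,1]])
def ray(p,uv,fish=False):
    k=K(p); x=(uv[0]-p['cx'])/k[0,0]; y=(uv[1]-p['cy'])/k[0,0]
    if fish:
        r=np.hypot(x,y); s=np.sin(r)/r if r>1e-9 else 1; d=np.array([x*s,y*s,np.cos(r)])
    else: d=np.array([x,y,1.]); d/=np.linalg.norm(d)
    R=cv2.Rodrigues(p['rvec'])[0]; return -R.T@p['tvec'], R.T@d
def plane(p,uv,z,fish=False):
    c,d=ray(p,uv,fish); return c+d*(z-c[2])/d[2]
def tri(rs):
    A=0;b=0
    for c,d in rs:
        M=np.eye(3)-np.outer(d,d); A=A+M; b=b+M@c
    x=np.linalg.solve(A,b); return x,[round(1e3*np.linalg.norm((np.eye(3)-np.outer(d,d))@(x-c)),1) for c,d in rs]
def proj(p,X,fish=False):
    R=cv2.Rodrigues(p['rvec'])[0]; q=R@np.asarray(X)+p['tvec']; f=K(p)[0,0]
    if fish:
        t=np.arctan2(np.hypot(q[0],q[1]),q[2]); h=np.hypot(q[0],q[1]); return np.array([p['cx']+f*t*q[0]/h,p['cy']+f*t*q[1]/h])
    return np.array([p['cx']+f*q[0]/q[2],p['cy']+f*q[1]/q[2]])
E
python3 - <<'E'
from h import *
np.set_printoptions(precision=4,suppress=True)
t=camera_params('top'); s=camera_params('scene')
z=lambda u,v:(200+u/4,225+v/4); zs=lambda u,v:(190+u/4,195+v/4)
for n,a,b in [('bend2dot',z(398,189),zs(299,254)),('disc',z(193,220),zs(158,160)),('post',z(683,217),zs(455,457)),('tabtop',z(95,221),zs(100,40))]:
    print(n,*tri([ray(t,a),ray(s,b)]), plane(t,a,.13))
c=[plane(t,z(*q),.012) for q in [(467,203),(702,135),(757,315),(520,384)]]
print(np.mean(c,0)); 
for i in range(4):
    d=c[(i+1)%4]-c[i]; print(np.linalg.norm(d),np.degrees(np.arctan2(d[1],d[0])))
print('rod3',plane(t,z(200,217),.13),plane(t,z(398,193),.13))
print('rod1',plane(t,z(683,217),.13),plane(t,z(540,256),.13))
for n,q,zz in [('roll',(379,374),.038),('jar',(573,90),.062)]: print(n,plane(t,z(*q),zz))
E
```

```text
bend2dot [ 0.4803 -0.0028  0.1412] [np.float64(1.1), np.float64(1.1)] [ 0.481  -0.0021  0.13  ]
disc [0.4567 0.1227 0.1347] [np.float64(1.0), np.float64(1.0)] [0.4564 0.1237 0.13  ]
post [ 0.4708 -0.1791  0.135 ] [np.float64(0.8), np.float64(0.8)] [ 0.4709 -0.1793  0.13  ]
tabtop [0.4473 0.1713 0.1964] [np.float64(3.0), np.float64(3.0)] [0.4532 0.1841 0.13  ]
[ 0.4581 -0.1444  0.012 ]
0.16722330639653418 -71.36247052632356
0.12688202077523866 -162.26878353049284
0.16546645385487257 108.37534753707457
0.12610923027658824 18.524686456391915
rod3 [0.4584 0.1195 0.13  ] [ 0.4785 -0.0022  0.13  ]
rod1 [ 0.4709 -0.1793  0.13  ] [ 0.443  -0.0915  0.13  ]
roll [0.373  0.0074 0.038 ]
jar [ 0.5623 -0.1124  0.062 ]
```

```bash
cat >> h.py <<'E'
from scipy.spatial.transform import Rotation as Ro
np.set_printoptions(precision=4,suppress=True)
def Rt(yaw,tilt=0): # tool down, x along yaw; tilt = deg about tool y
    return Ro.from_euler('z',yaw,degrees=True)*Ro.from_euler('x',180,degrees=True)*Ro.from_euler('y',tilt,degrees=True)
def cur():
    s=readout.state(); return s['tcp_pos'],Ro.from_euler('xyz',s['orientation'],degrees=True),s
def rows(tg):
    p,R,s=cur()
    for (pos,yaw,*tl) in tg:
        d=R.inv().apply(np.asarray(pos)-p)*100; w=(R.inv()*Rt(yaw,*tl)).as_rotvec()
        print([round(float(v),2) for v in d]+[round(float(v),3) for v in w])
E
python3 - <<'E'
from h import *
t=camera_params('top'); s=camera_params('scene'); w=camera_params('wrist')
for n,pp,(x0,x1,y0,y1) in [('top',t,(330,365,265,305)),('scene',s,(262,300,280,325))]:
    im=cv2.imread(f'pics/{n}0.png'); h=cv2.cvtColor(im,cv2.COLOR_BGR2HSV)
    m=cv2.inRange(h,(15,45,60),(35,255,255)); k=np.zeros_like(m);k[y0:y1,x0:x1]=m[y0:y1,x0:x1]
    ys,xs=np.nonzero(k); print(n,len(xs),xs.min(),xs.max(),ys.min(),ys.max(),xs.mean(),ys.mean()); print(cv2.minAreaRect(np.c_[xs,ys].astype(np.float32)))
    print(plane(pp,(xs.mean(),ys.mean()),.13))
p,R,st=cur(); Rc=cv2.Rodrigues(w['rvec'])[0]; c=-Rc.T@w['tvec']
print('cam in tool',R.inv().apply(c-p),'axes',R.inv().apply(Rc))
A=np.array([.4490,-.115,.25])
rows([(p+(A-p)*f,161.4-min(f*1.6,1)*53.1) for f in np.arange(1,21)/20])
E
```

```text
Traceback (most recent call last):
ValueError: zero-size array to reduction operation minimum which has no identity
```

Run:
```python
from h import *
t=camera_params('top'); s=camera_params('scene'); w=camera_params('wrist')
for n,pp,(x0,x1,y0,y1) in [('top',t,(335,360,268,302)),('scene',s,(268,300,285,318))]:
    im=cv2.imread(f'pics/{n}0.png'); h=cv2.cvtColor(im,cv2.COLOR_BGR2HSV)
    print(h[285,347] if n=='top' else h[300,280])
    m=cv2.inRange(h,(15,25,60),(40,255,255)); k=np.zeros_like(m);k[y0:y1,x0:x1]=m[y0:y1,x0:x1]
    ys,xs=np.nonzero(k); print(n,len(xs))
    if len(xs)==0: continue
    print(xs.min(),xs.max(),ys.min(),ys.max(),xs.mean(),ys.mean()); print(cv2.minAreaRect(np.c_[xs,ys].astype(np.float32)))
    print(plane(pp,(xs.mean(),ys.mean()),.13))
p,R,st=cur(); Rc=cv2.Rodrigues(w['rvec'])[0]; c=-Rc.T@w['tvec']
print('cam in tool',R.inv().apply(c-p),'axes',R.inv().apply(Rc))
A=np.array([.4490,-.115,.25])
rows([(p+(A-p)*f,161.4-min(f*1.6,1)*53.1) for f in np.arange(1,21)/20])
```

```text
[ 26  34 163]
top 212
340 354 274 297 347.1698113207547 286.16037735849056
((346.5999755859375, 286.29998779296875), (23.717082977294922, 10.435516357421875), 71.56504821777344)
[ 0.4513 -0.1214  0.13  ]
[24 35 72]
scene 222
270 293 288 311 279.26576576576576 296.8828828828829
((281.0650939941406, 299.9437561035156), (19.000001907348633, 26.615386962890625), 22.61986541748047)
[ 0.4505 -0.116   0.13  ]
cam in tool [ 0.0667  0.0007 -0.1343] axes [[ 0.0012  1.     -0.0006]
 [-0.9652  0.001  -0.2617]
 [-0.2617  0.0009  0.9652]]
[-2.31, -2.7, -0.05, -0.002, -0.0, 0.075]
[-4.62, -5.41, -0.11, -0.002, -0.0, 0.149]
[-6.93, -8.11, -0.16, -0.002, -0.0, 0.223]
[-9.25, -10.81, -0.21, -0.002, 0.0, 0.297]
[-11.56, -13.52, -0.27, -0.002, 0.0, 0.372]
[-13.87, -16.22, -0.32, -0.002, 0.0, 0.446]
[-16.18, -18.92, -0.37, -0.002, 0.0, 0.52]
[-18.49, -21.63, -0.43, -0.002, 0.0, 0.594]
[-20.8, -24.33, -0.48, -0.002, 0.0, 0.668]
[-23.12, -27.03, -0.53, -0.002, 0.0, 0.742]
[-25.43, -29.74, -0.59, -0.002, 0.0, 0.816]
[-27.74, -32.44, -0.64, -0.002, 0.001, 0.891]
[-30.05, -35.14, -0.69, -0.002, 0.001, 0.928]
[-32.36, -37.85, -0.75, -0.002, 0.001, 0.928]
[-34.67, -40.55, -0.8, -0.002, 0.001, 0.928]
[-36.99, -43.26, -0.85, -0.002, 0.001, 0.928]
[-39.3, -45.96, -0.91, -0.002, 0.001, 0.928]
[-41.61, -48.66, -0.96, -0.002, 0.001, 0.928]
[-43.92, -51.37, -1.01, -0.002, 0.001, 0.928]
[-46.23, -54.07, -1.07, -0.002, 0.001, 0.928]
```

Request:
carry_out(
  plan=[
    [[-2.3, -2.7, 0, 0, 0, 0.1, 8.5], [-4.6, -5.4, 0, 0, 0, 0.2, 8.5], [-6.9, -8.1, 0, 0, 0, 0.3, 8.5], [-9.25, -10.8, -0.2, 0, 0, 0.4, 8.5], [-11.6, -13.5, -0.3, 0, 0, 0.5, 8.5]],
  ],
)

```text
clock: 0.57
tcp_pos: [0.25, 0.3786, 0.242]
orientation: [-180.0, 0.0, 132.6]
contact_force: [1.8, 0.3, 0.9]
width: 0.0848
```

Run:
```python
from h import *
p,R,st=cur(); print(st['tcp_pos'],st['orientation'],st['qpos'],st['clock'],st['contact_force'])
A=np.array([.475,.06,.26])
rows([(p+(A-p)*f,100) for f in np.arange(1,11)/10])
```

```text
[0.25   0.3786 0.242 ] [-179.9763    0.01    132.5605] [ 48.5464   7.5517 -13.5762  68.8967  -0.0075  95.9859] 0.5667 [1.8081 0.2755 0.9307]
[-3.87, -0.5, -0.18, -0.0, 0.0, 0.568]
[-7.74, -1.0, -0.36, -0.0, 0.0, 0.568]
[-11.61, -1.49, -0.54, -0.0, 0.0, 0.568]
[-15.47, -1.99, -0.71, -0.0, 0.0, 0.568]
[-19.34, -2.49, -0.89, -0.0, 0.0, 0.568]
[-23.21, -2.99, -1.07, -0.0, 0.0, 0.568]
[-27.08, -3.48, -1.25, -0.0, 0.0, 0.568]
[-30.95, -3.98, -1.43, -0.0, 0.0, 0.568]
[-34.82, -4.48, -1.61, -0.0, 0.0, 0.568]
[-38.69, -4.98, -1.79, -0.0, 0.0, 0.568]
```

Request:
carry_out(
  plan=[
    [[-3.8, -0.5, -0.2, 0, 0, 0.11, 8.5], [-7.7, -1.0, -0.4, 0, 0, 0.22, 8.5], [-11.6, -1.5, -0.6, 0, 0, 0.33, 8.5], [-15.4, -2.0, -0.8, 0, 0, 0.44, 8.5], [-19.3, -2.5, -1.0, 0, 0, 0.55, 8.5]],
  ],
)

```text
clock: 0.98
tcp_pos: [0.3631, 0.22, 0.2523]
orientation: [-180.0, -0.0, 101.0]
contact_force: [0.7, 1.1, -0.6]
width: 0.0849
```

Request:
carry_out(
  plan=[
    [[-3.4, 7.0, -0.2, 0, 0, 0, 8.5], [-6.4, 11.0, -0.4, 0, 0, 0, 8.5], [-9.4, 11.0, -0.6, 0, 0, 0, 8.5], [-12.4, 11.0, -0.8, 0, 0, 0, 8.5], [-15.4, 11.0, -0.8, 0, 0, 0, 8.5]],
  ],
)

```text
clock: 1.4
tcp_pos: [0.5031, 0.0905, 0.26]
orientation: [179.9, 0.0, 101.3]
contact_force: [0.8, 0.3, -0.2]
width: 0.0851
```

Run:
```python
from h import *
import json
im,p=grab('wrist','w1.png'); print(cur()[0]); json.dump({k:np.asarray(v).tolist() for k,v in p.items()},open('w1.json','w'))
```

```text
[0.5042 0.0837 0.2599]
```

View pics/w1.png

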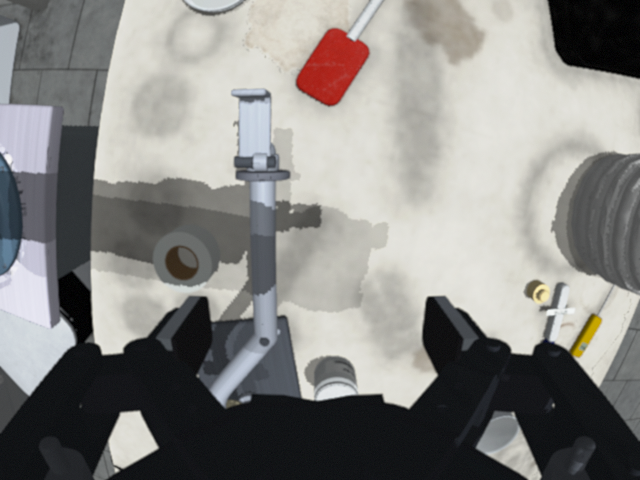

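Wrist view 1 shows the bend2 pivot at about (264,341), the stop disc at (263,175) spanning x 236 to 290, and the keeper laid back with its tab at (251,93). Next I'll move over the ring.

Run:
```python
from h import *
p,R,st=cur(); print(p,st['orientation'])
A=np.array([.4505,-.10,.235])
rows([(p+(A-p)*f,101.3+7*f) for f in np.arange(1,7)/6])
```

```text
[0.5042 0.0837 0.2599] [179.9765   0.3572 100.8903]
[-2.84, -1.46, 0.43, 0.0, 0.006, -0.028]
[-5.67, -2.91, 0.87, 0.0, 0.006, -0.048]
[-8.51, -4.37, 1.3, 0.0, 0.006, -0.068]
[-11.34, -5.83, 1.73, 0.0, 0.006, -0.089]
[-14.18, -7.29, 2.16, 0.0, 0.006, -0.109]
[-17.01, -8.74, 2.6, 0.0, 0.006, -0.129]
```

Request:
carry_out(
  plan=[
    [[-3.4, -1.7, 0.5, 0, 0, -0.03, 8.5], [-6.8, -3.5, 1.0, 0, 0, -0.06, 8.5], [-10.2, -5.2, 1.5, 0, 0, -0.09, 8.5], [-13.6, -7.0, 2.1, 0, 0, -0.13, 8.5], [-17.0, -8.7, 2.6, 0, 0, -0.13, 8.5]],
  ],
)

```text
clock: 1.87
tcp_pos: [0.4475, -0.0927, 0.2338]
orientation: [-180.0, -0.0, 108.8]
contact_force: [1.5, -0.1, -0.0]
width: 0.085
```

Run:
```python
from h import *
import json
grab_frame('top')
im,p=grab('wrist','w2.png'); print(cur()[0],cur()[2]['orientation'],cur()[2]['contact_force']); json.dump({k:np.asarray(v).tolist() for k,v in p.items()},open('w2.json','w'))
```

```text
[ 0.4467 -0.0955  0.2332] [-179.8504    0.0126  108.2998] [1.0503 0.4751 1.1928]
```

View pics/w2.png

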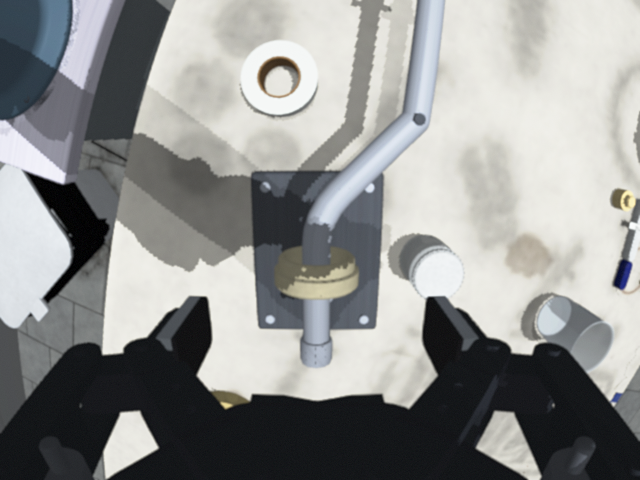

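```bash
cat >> h.py <<'E'
import json
def ld(fn):
    return {k:(np.array(v) if isinstance(v,list) else v) for k,v in json.load(open(fn)).items()}
E
python3 - <<'E'
from h import *
w1,w2=ld('w1.json'),ld('w2.json'); t=camera_params('top');s=camera_params('scene')
r1=ray(w1,(264,341),1);r2=ray(w2,(419,119),1)
z=lambda u,v:(200+u/4,225+v/4); zs=lambda u,v:(190+u/4,195+v/4)
print('bend2',*tri([r1,r2]),*tri([r1,r2,ray(t,z(398,189)),ray(s,zs(299,254))]))
print('post w2',plane(w2,(316,340),.13,1))
for n,w,uv,zz in [('disc',w1,(263,175),.13),('rod nearstop',w1,(263,190),.1395),('rod3 mid',w1,(263,280),.1395),('rod3 w2',w2,(431,10),.1395),('rod3 w2b',w2,(421,95),.1395),('leg1 a',w2,(316.5,310),.1395),('leg1b',w2,(318,238),.1395),('ringL',w2,(275,273),.124),('ringR',w2,(358,271),.124),('tab',w1,(251,92),.188)]:
    print(n,plane(w,uv,zz,1))
print('tab tri',*tri([ray(w1,(251.5,91),1),ray(t,z(95,221)),ray(s,zs(100,40))]))
E
python3 - <<'E'
import cv2
im=cv2.imread('pics/w1.png');cv2.imwrite('pics/w1z.png',cv2.resize(im[75:225,180:340],None,fx=4,fy=4,interpolation=cv2.INTER_CUBIC))
E
```

```text
bend2 [0.4788 0.0007 0.1389] [np.float64(0.0), np.float64(0.0)] [ 0.4799 -0.0007  0.1388] [np.float64(1.6), np.float64(1.8), np.float64(1.7), np.float64(2.6)]
post w2 [ 0.4675 -0.167   0.13  ]
disc [0.4568 0.1273 0.13  ]
rod nearstop [0.4598 0.118  0.1395]
rod3 mid [0.4705 0.0525 0.1395]
rod3 w2 [0.4641 0.0729 0.1395]
rod3 w2b [0.475  0.0155 0.1395]
leg1 a [ 0.4587 -0.1392  0.1395]
leg1b [ 0.4437 -0.0912  0.1395]
ringL [ 0.4245 -0.1285  0.124 ]
ringR [ 0.4789 -0.1087  0.124 ]
tab [0.4486 0.1783 0.188 ]
tab tri [0.4489 0.1755 0.1924] [np.float64(3.1), np.float64(4.5), np.float64(3.2)]
```

View pics/w1z.png

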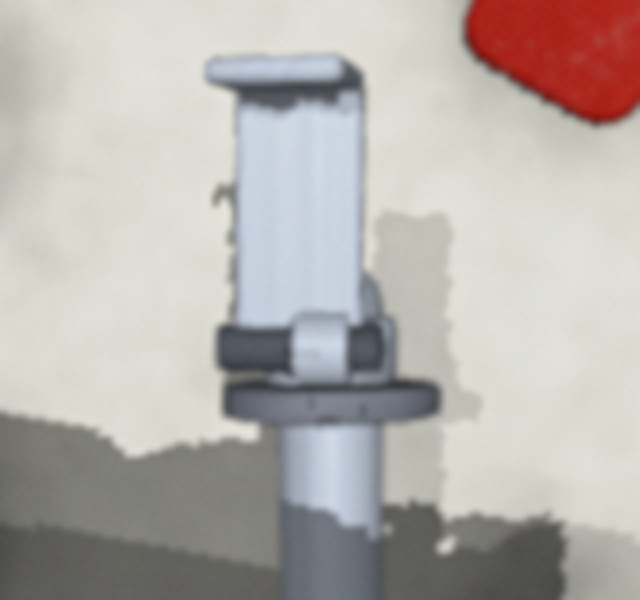

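Bend2 triangulates to (0.479,-0.001,0.139). That is the top of the pivot, so it agrees with the axis at 0.13 plus the rod radius. Leg 3 heads about 100°, which makes the second bend about 37°. The ring centre is about (0.4512,-0.1186).

Run:
```python
from h import *
rows([((.4512,-.1186,z),108.2) for z in (.2,.16,.128,.113)])
```

```text
[-2.34, -0.29, 3.33, -0.003, 0.0, 0.002]
[-2.34, -0.28, 7.33, -0.003, 0.0, 0.002]
[-2.34, -0.27, 10.53, -0.003, 0.0, 0.002]
[-2.34, -0.27, 12.03, -0.003, 0.0, 0.002]
```

Request:
carry_out(
  plan=[
    [[-2.3, -0.3, 2.0, 0, 0, 0, 8.5], [-2.3, -0.3, 5.0, 0, 0, 0, 8.5], [-2.3, -0.3, 8.0, 0, 0, 0, 8.5], [-2.3, -0.3, 8.0, 0, 0, 0, 8.5], [-2.3, -0.3, 8.0, 0, 0, 0, 8.5]],
  ],
)

```text
clock: 2.38
tcp_pos: [0.4515, -0.1129, 0.1532]
orientation: [-179.8, -0.2, 108.8]
contact_force: [0.7, 0.2, 0.8]
width: 0.085
```

Run:
```python
from h import *
p,R,s=cur();print(p,s['orientation'],s['contact_force'])
im,q=grab('wrist','w3.png')
rows([((.4512,-.1186,z),108.2) for z in (.128,.113)])
```

```text
[ 0.4515 -0.1129  0.1532] [-179.8012   -0.197   108.769 ] [0.6534 0.2105 0.7631]
[-0.42, -0.35, 2.68, -0.001, -0.001, 0.01]
[-0.42, -0.34, 4.18, -0.001, -0.001, 0.01]
```

View pics/w3.png

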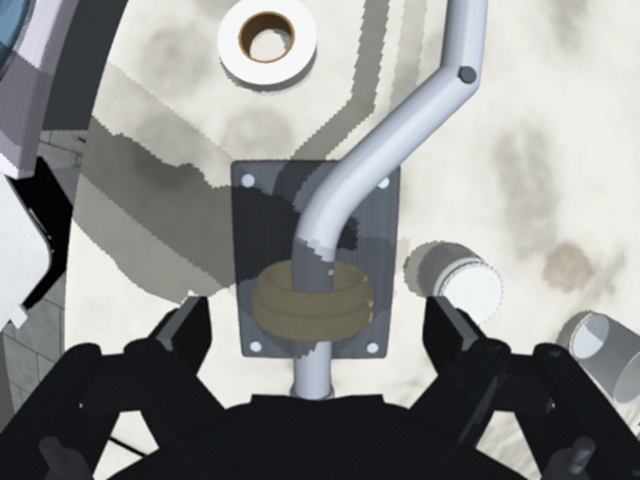

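The rod and ring sit about 4 px left of the jaw centre, near x 313, so I'll shift slightly, descend and close.

Request:
carry_out(
  plan=[
    [[-0.4, -0.2, 1.5, 0, 0, 0, 8.5], [-0.4, -0.2, 3.0, 0, 0, 0, 8.5], [-0.4, -0.2, 4.1, 0, 0, 0, 8.5], [-0.4, -0.2, 4.1, 0, 0, 0, 8.5], [-0.4, -0.2, 4.1, 0, 0, 0, 8.5]],
  ],
)

```text
clock: 2.85
tcp_pos: [0.4538, -0.1187, 0.1149]
orientation: [179.9, 0.1, 108.8]
contact_force: [1.2, 0.2, 0.6]
width: 0.085
```

Run:
```python
from h import *
p,R,s=cur();print(p,s['orientation'],s['contact_force'])
im,q=grab('wrist','w4.png')
print(proj(q,(.4512,-.1186,.124),1))
```

```text
[ 0.4538 -0.1187  0.1149] [179.9102   0.0651 108.7774] [1.1579 0.1792 0.5526]
[310.2871 324.4706]
```

View pics/w4.png

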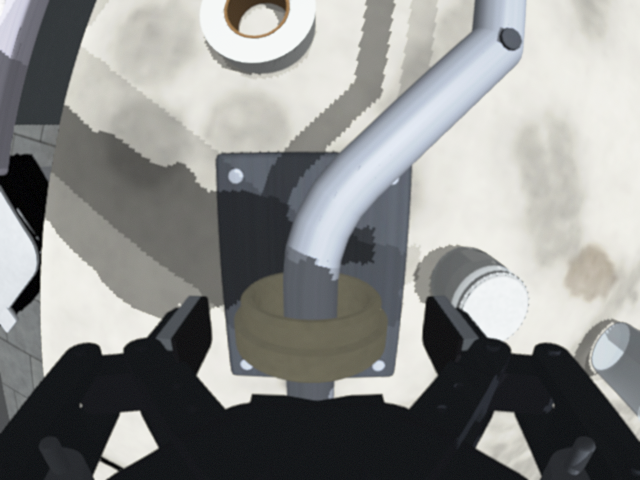

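Request:
carry_out(
  plan=[
    [[0, -0.2, 0.1, 0, 0, 0, 7.0], [0, -0.2, 0.1, 0, 0, 0, 6.0], [0, -0.2, 0.1, 0, 0, 0, 5.6], [0, -0.2, 0.1, 0, 0, 0, 5.6], [0, -0.2, 0.1, 0, 0, 0, 5.6]],
  ],
  newtons=25,
)

```text
clock: 3.32
tcp_pos: [0.4515, -0.1196, 0.1136]
orientation: [179.9, 0.1, 108.7]
contact_force: [-1.2, 0.1, 5.1]
width: 0.0586
```

Run:
```python
from h import *
im,q=grab('wrist','w5.png')
p,R,s=cur();print(p,s['orientation'],s['contact_force'],s['width'],s['wrist_torque'],s['clock'])
```

```text
[ 0.4515 -0.1196  0.1136] [179.9069   0.0636 108.7331] [-0.078   0.0322  4.79  ] 0.05827758445741202 [0.0536 0.1637 0.025 ] 3.3667
```

View pics/w5.png

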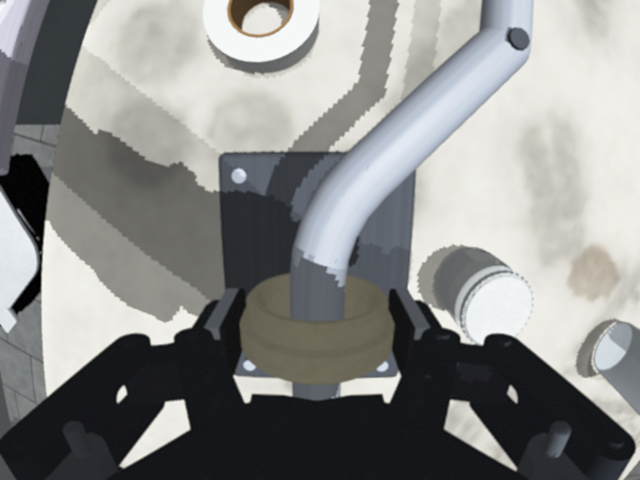

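Request:
carry_out(
  plan=[
    [[0, 0, -0.2, 0, 0, 0, 5.4], [0, 0, -0.4, 0, 0, 0, 5.4], [0, 0, -0.6, 0, 0, 0, 5.4], [0, 0, -0.6, 0, 0, 0, 5.4]],
  ],
)

```text
clock: 3.7
tcp_pos: [0.451, -0.1195, 0.1187]
orientation: [180.0, 0.0, 108.7]
contact_force: [-0.4, -0.5, 0.5]
width: 0.0582
```

Run:
```python
from h import *
im,q=grab('wrist','w6.png')
p,R,s=cur();print(p,s['orientation'],s['contact_force'],s['width'],s['wrist_torque'],s['clock'])
```

```text
[ 0.4509 -0.1194  0.1185] [179.984    0.0066 108.7346] [-0.098   0.7912 -1.3989] 0.05840353856354659 [ 0.0009 -0.0109  0.0011] 3.75
```

View pics/w6.png

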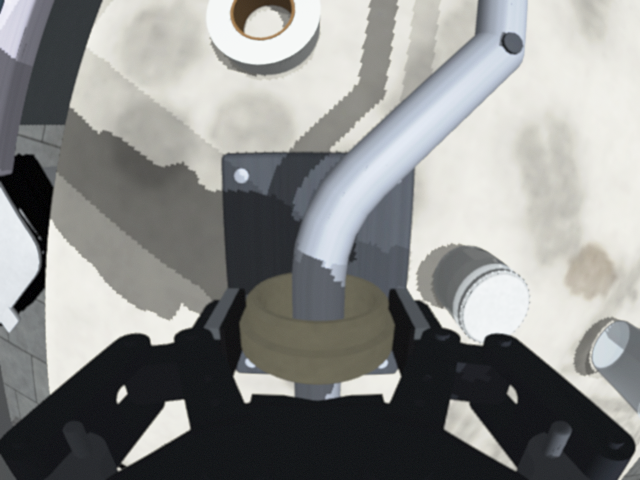

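```bash
cat > path.py <<'E'
from h import *
Y=18.2; B2=np.array([.4793,-.002]); D3=100.0
def u(a): return np.array([np.cos(np.radians(a)),np.sin(np.radians(a))])
d1,d2,d3=u(90+Y),u(45+Y),u(D3)
B1=B2-.069*d2
n1=u(Y) # stand x
O=B1-.01464*n1-.11436*d1
L1=.079; LA=.05*np.pi/4; L2=.069; SB=L1+LA+L2
W=.016
def pt(s):
    "ring centre xy and yaw at arc length s from post"
    if s<L1: return O+d1*s,90+Y
    if s<L1+LA:
        a=(s-L1)/.05; return O+d1*(L1+.05*np.sin(a))+n1*.05*(1-np.cos(a)),90+Y-np.degrees(a)
    yaw=np.interp(s,[SB-W,SB+W],[45+Y,D3])
    x=B2+(d2 if s<SB else d3)*(s-SB)
    n=u(yaw+90) # inside of left turn
    off=.0022*max(0,1-abs(s-SB)/W)
    return x+n*off,yaw
def sof(p):
    ss=np.linspace(0,SB+.13,3000); return ss[np.argmin([np.linalg.norm(pt(s)[0]-p[:2]) for s in ss])]
def go(steps,z=None):
    p,R,st=cur(); s0=sof(p); x,y=pt(s0); n=u(y+90)
    print('s0 %.4f lat %.4f yaw %.1f want %.1f SB %.4f'%(s0,(p[:2]-x)@n,st['orientation'][2],y,SB),p,st['contact_force'],'t',st['clock'],st['width'])
    z=p[2] if z is None else z
    rows([((*pt(s0+k)[0],z),pt(s0+k)[1]) for k in np.array(steps)/1e3])
E
python3 - <<'E'
from path import *
print(O,B1,B2)
# clearance of bore walls to rod in plan
for s in np.arange(SB-.03,SB+.031,.004):
    x,y=pt(s); a=u(y); n=u(y+90)
    m=[]
    for r in np.arange(SB-.05,SB+.05,.0005):
        q=B2+(d2 if r<SB else d3)*(r-SB)
        l=(q-x)@a
        if abs(l)<.0145:
            dd=u(45+Y) if r<SB else d3
            for sg in(1,-1):
                e=q+sg*.0095*np.array([-dd[1],dd[0]])
                if abs((e-x)@a)<=.011: m.append(.0155-abs((e-x)@n))
    print(round(s-SB,3),round(y,1),round(min(m)*1e3,1))
go([6,12,18.6,25,25],.1185)
E
```

```text
[ 0.47   -0.1768] [ 0.4482 -0.0636] [ 0.4793 -0.002 ]
-0.03 63.2 6.0
-0.026 63.2 6.0
-0.022 63.2 6.0
-0.018 63.2 6.0
-0.014 65.5 5.3
-0.01 70.1 4.1
-0.006 74.7 3.7
-0.002 79.3 4.0
0.002 83.9 3.9
0.006 88.5 3.6
0.01 93.1 4.0
0.014 97.7 5.3
0.018 100.0 6.0
0.022 100.0 6.0
0.026 100.0 6.0
0.03 100.0 6.0
s0 0.0605 lat 0.0002 yaw 108.7 want 108.2 SB 0.1873 [ 0.4509 -0.1194  0.1185] [-0.098   0.7912 -1.3989] t 3.75 0.05840353856354659
[0.6, 0.03, -0.0, 0.0, 0.0, 0.009]
[1.2, 0.03, -0.0, 0.0, 0.0, 0.009]
[1.86, 0.04, -0.0, 0.0, 0.0, 0.012]
[2.5, 0.09, -0.0, 0.0, 0.0, 0.14]
[2.5, 0.09, -0.0, 0.0, 0.0, 0.14]
```

Clearance stays at 3.6 mm or more throughout, so I'll start sliding.

Request:
carry_out(
  plan=[
    [[0.6, 0, 0, 0, 0, 0.01, 5.4], [1.2, 0, 0, 0, 0, 0.01, 5.4], [1.8, 0, 0, 0, 0, 0.01, 5.4], [2.4, 0.1, 0, 0, 0, 0.12, 5.4], [2.4, 0.1, 0, 0, 0, 0.12, 5.4]],
  ],
)

```text
clock: 4.17
tcp_pos: [0.4431, -0.0948, 0.118]
orientation: [-179.9, -0.1, 101.8]
contact_force: [-0.6, -0.6, -0.6]
width: 0.0584
```

Run:
```python
from path import *
go([5,10,15,20,20],.1185)
```

```text
s0 0.0862 lat 0.0005 yaw 101.8 want 99.9 SB 0.1873 [ 0.4431 -0.0948  0.118 ] [-0.6352 -0.5955 -0.6278] t 4.1667 0.05843319542422461
[0.49, 0.09, -0.05, -0.001, -0.001, 0.133]
[0.98, 0.18, -0.05, -0.001, -0.001, 0.233]
[1.46, 0.32, -0.05, -0.001, -0.001, 0.333]
[1.93, 0.51, -0.05, -0.001, -0.001, 0.433]
[1.93, 0.51, -0.05, -0.001, -0.001, 0.433]
```

Request:
carry_out(
  plan=[
    [[0.45, 0.1, 0, 0, 0, 0.12, 5.4], [0.9, 0.2, 0, 0, 0, 0.23, 5.4], [1.4, 0.3, -0.05, 0, 0, 0.33, 5.4], [1.9, 0.5, -0.05, 0, 0, 0.43, 5.4], [1.9, 0.5, -0.05, 0, 0, 0.43, 5.4]],
  ],
)

```text
clock: 4.58
tcp_pos: [0.4448, -0.0759, 0.1187]
orientation: [-180.0, -0.0, 77.3]
contact_force: [-0.7, -0.2, -0.9]
width: 0.058
```

Run:
```python
from path import *
go([5,10,16,22,22],.1185)
```

```text
s0 0.1054 lat -0.0009 yaw 77.3 want 78.0 SB 0.1873 [ 0.4448 -0.0759  0.1187] [-0.7154 -0.1824 -0.9377] t 4.5833 0.05804749825638333
[0.49, -0.07, 0.02, -0.0, -0.0, 0.089]
[0.99, -0.0, 0.02, -0.0, -0.0, 0.189]
[1.57, 0.13, 0.02, -0.0, -0.0, 0.247]
[2.16, 0.28, 0.02, -0.0, -0.0, 0.247]
[2.16, 0.28, 0.02, -0.0, -0.0, 0.247]
```

Request:
carry_out(
  plan=[
    [[0.5, 0, 0, 0, 0, 0.09, 5.4], [1.0, 0, 0, 0, 0, 0.19, 5.4], [1.6, 0.1, 0, 0, 0, 0.25, 5.4], [2.2, 0.3, 0, 0, 0, 0.25, 5.4], [2.2, 0.3, 0, 0, 0, 0.25, 5.4]],
  ],
)

```text
clock: 5.0
tcp_pos: [0.4533, -0.0554, 0.1188]
orientation: [180.0, -0.0, 63.2]
contact_force: [1.6, 0.1, -1.1]
width: 0.0583
```

Run:
```python
from path import *
im,q=grab('wrist','w7.png')
go([7,14,21,28,28],.1185)
```

```text
s0 0.1275 lat -0.0008 yaw 63.2 want 63.2 SB 0.1873 [ 0.4531 -0.0557  0.1188] [ 0.1389  0.2518 -0.615 ] t 5.05 0.05829996289322808
[0.7, -0.08, 0.03, 0.0, 0.0, -0.001]
[1.4, -0.08, 0.03, 0.0, 0.0, -0.001]
[2.1, -0.08, 0.03, 0.0, 0.0, -0.001]
[2.8, -0.08, 0.03, 0.0, 0.0, -0.001]
[2.8, -0.08, 0.03, 0.0, 0.0, -0.001]
```

View pics/w7.png

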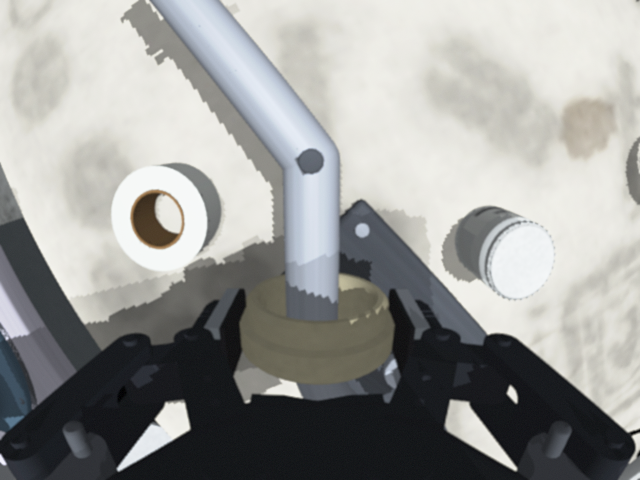

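Past the first bend with no contact. The rod is straight ahead at x about 312, with the pivot at (311,161). I'll recheck bend2 and the leg 3 angle from here.

Run:
```python
from path import *
q=camera_params('wrist')
print(plane(q,(311,161),.1395,1))
im=cv2.imread('pics/w7.png')
# leg3 edges in image: sample rows, cyan-ish gray rod
a=[plane(q,uv,.1345,1) for uv in [(291,120),(190,0)]]
for row in (10,40,70,100,200,250): print(row,[tuple(im[row,x]) for x in range(0)])
g=cv2.cvtColor(im,cv2.COLOR_BGR2HSV)
pts=[]
for row in (5,25,45,65,85,105):
    m=np.nonzero((g[row,140:345,0]>105)&(g[row,140:345,0]<130)&(g[row,140:345,1]>15)&(g[row,140:345,2]>120))[0]+140
    print(row,m.min() if len(m) else 0,m.max() if len(m) else 0)
    c=(m.min()+m.max())/2; P=plane(q,(c,row),.136,1); pts.append(P[:2])
pts=np.array(pts); d=pts[0]-pts[-1]; print(pts, np.degrees(np.arctan2(d[1],d[0])))
for P in pts: print((P-B2)@u(D3+90)*1e3)
```

```text
[0.4786 0.0002 0.1395]
10 []
40 []
70 []
100 []
200 []
250 []
5 155 222
25 170 239
45 186 256
65 202 272
85 218 288
105 234 304
[[0.467  0.067 ]
 [0.4686 0.057 ]
 [0.4703 0.0475]
 [0.4718 0.0387]
 [0.4734 0.0301]
 [0.4749 0.0219]] 99.95496297244689
0.15813240899872982
0.29654434560197224
0.25319104925679187
0.2821636896882768
0.2617414932950488
0.19410847533807646
```

Request:
carry_out(
  plan=[
    [[0.7, -0.1, 0, 0, 0, 0, 5.4], [1.4, -0.1, 0, 0, 0, 0, 5.4], [2.1, -0.1, 0, 0, 0, 0, 5.4], [2.8, -0.1, 0, 0, 0, 0, 5.4], [2.8, -0.1, 0, 0, 0, 0, 5.4]],
  ],
)

```text
clock: 5.47
tcp_pos: [0.4654, -0.0294, 0.1188]
orientation: [180.0, -0.0, 63.0]
contact_force: [0.1, -0.1, 0.2]
width: 0.058
```

Run:
```python
from path import *
go([7,14,18,22,22],.1185)
```

```text
s0 0.1566 lat 0.0000 yaw 63.0 want 63.2 SB 0.1873 [ 0.4654 -0.0294  0.1188] [ 0.0503 -0.0508  0.2456] t 5.4667 0.05798718758869933
[0.7, 0.0, 0.04, 0.0, -0.001, -0.003]
[1.4, -0.0, 0.04, 0.0, -0.001, -0.003]
[1.8, -0.05, 0.04, 0.0, -0.001, -0.07]
[2.19, -0.1, 0.04, 0.0, -0.001, -0.15]
[2.19, -0.1, 0.04, 0.0, -0.001, -0.15]
```

Leg 3 measures 99.95°, within 0.3 mm of my model line. Going round bend 2.

Request:
carry_out(
  plan=[
    [[0.7, 0, 0, 0, 0, 0, 5.4], [1.4, 0, 0, 0, 0, 0, 5.4], [1.8, 0, 0, 0, 0, -0.07, 5.4], [2.2, -0.1, 0, 0, 0, -0.15, 5.4], [2.2, -0.1, 0, 0, 0, -0.15, 5.4]],
  ],
)

```text
clock: 5.88
tcp_pos: [0.4742, -0.0096, 0.1188]
orientation: [180.0, -0.0, 71.6]
contact_force: [-0.0, 0.7, 0.0]
width: 0.058
```

Run:
```python
from path import *
go([4,8,12,16,16],.1185)
```

```text
s0 0.1783 lat 0.0002 yaw 71.6 want 71.2 SB 0.1873 [ 0.4742 -0.0096  0.1188] [-0.0111  0.7245  0.0426] t 5.8833 0.05796163154088125
[0.38, 0.02, 0.03, 0.0, -0.0, -0.073]
[0.75, 0.03, 0.03, 0.0, -0.0, -0.154]
[1.11, -0.07, 0.03, 0.0, -0.0, -0.234]
[1.46, -0.21, 0.03, 0.0, -0.0, -0.314]
[1.46, -0.21, 0.03, 0.0, -0.0, -0.314]
```

Request:
carry_out(
  plan=[
    [[0.4, 0, 0, 0, 0, -0.07, 5.4], [0.75, 0, 0, 0, 0, -0.15, 5.4], [1.1, -0.1, 0, 0, 0, -0.23, 5.4], [1.45, -0.2, 0, 0, 0, -0.31, 5.4], [1.45, -0.2, 0, 0, 0, -0.31, 5.4]],
  ],
)

```text
clock: 6.3
tcp_pos: [0.4765, 0.0044, 0.1188]
orientation: [-180.0, -0.0, 89.3]
contact_force: [-0.5, -0.2, 0.3]
width: 0.0585
```

Run:
```python
from path import *
go([4,8,13,19,19],.1185)
```

```text
s0 0.1937 lat 0.0004 yaw 89.3 want 89.0 SB 0.1873 [0.4765 0.0044 0.1188] [-0.4666 -0.1866  0.2726] t 6.3 0.05852542321866592
[0.38, 0.02, 0.03, -0.0, -0.0, -0.076]
[0.78, -0.0, 0.03, -0.0, -0.0, -0.156]
[1.27, -0.07, 0.03, -0.0, -0.0, -0.187]
[1.86, -0.19, 0.03, -0.0, -0.0, -0.187]
[1.86, -0.19, 0.03, -0.0, -0.0, -0.187]
```

Request:
carry_out(
  plan=[
    [[0.4, 0, 0, 0, 0, -0.07, 5.4], [0.8, 0, 0, 0, 0, -0.15, 5.4], [1.3, -0.1, 0, 0, 0, -0.185, 5.4], [1.9, -0.2, 0, 0, 0, -0.185, 5.4], [1.9, -0.2, 0, 0, 0, -0.185, 5.4]],
  ],
)

```text
clock: 6.72
tcp_pos: [0.4744, 0.0238, 0.1187]
orientation: [-180.0, -0.0, 99.7]
contact_force: [-0.6, -0.2, -0.2]
width: 0.0582
```

Run:
```python
from path import *
im,q=grab('wrist','w8.png')
go([8,16,24,32,32],.1185)
```

```text
s0 0.2131 lat 0.0003 yaw 99.8 want 100.0 SB 0.1873 [0.4745 0.0234 0.1188] [-1.0013  0.7033 -1.2823] t 6.7667 0.05828484274943548
[0.8, 0.03, 0.03, -0.0, -0.0, -0.004]
[1.6, 0.03, 0.03, -0.0, -0.0, -0.004]
[2.4, 0.02, 0.03, -0.0, -0.0, -0.004]
[3.2, 0.02, 0.03, -0.0, -0.0, -0.004]
[3.2, 0.02, 0.03, -0.0, -0.0, -0.004]
```

View pics/w8.png

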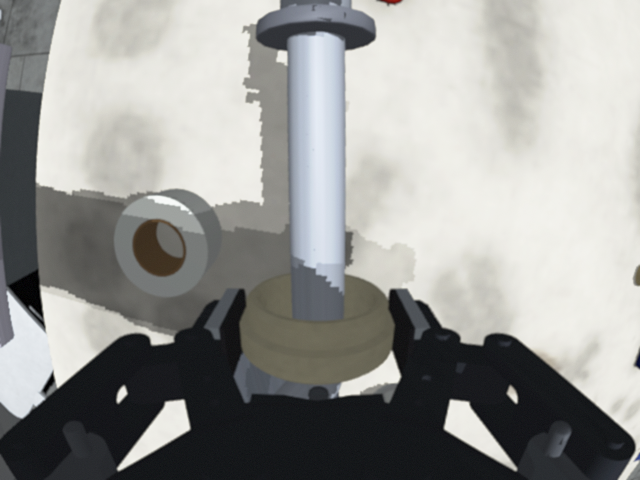

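Both bends are passed with the ring centred on leg 3 and no contact. About 89 mm remains.

Request:
carry_out(
  plan=[
    [[0.8, 0, 0, 0, 0, 0, 5.4], [1.6, 0, 0, 0, 0, 0, 5.4], [2.4, 0, 0, 0, 0, 0, 5.4], [3.2, 0, 0, 0, 0, 0, 5.4], [4.0, 0, 0, 0, 0, 0, 5.4]],
  ],
)

```text
clock: 7.18
tcp_pos: [0.4677, 0.0633, 0.1188]
orientation: [180.0, -0.0, 99.9]
contact_force: [0.6, -0.6, 0.4]
width: 0.0582
```

Request:
carry_out(
  plan=[
    [[0.7, 0, 0, 0, 0, 0, 5.4], [1.4, 0, 0, 0, 0, 0, 5.4], [2.1, 0, 0, 0, 0, 0, 5.4], [2.8, 0, 0, 0, 0, 0, 5.4], [2.8, 0, 0, 0, 0, 0, 5.4]],
  ],
)

```text
clock: 7.6
tcp_pos: [0.4628, 0.0911, 0.1188]
orientation: [-180.0, -0.0, 99.9]
contact_force: [0.1, -0.2, -1.3]
width: 0.058
```

Run:
```python
from path import *
im,q=grab('wrist','w9.png')
go([5,10,15],.1185)
x=sof(cur()[0])-SB; print('s3',x)
```

```text
s0 0.2812 lat 0.0000 yaw 99.9 want 100.0 SB 0.1873 [0.463  0.0905 0.1188] [ 0.6582 -0.6385 -1.2888] t 7.65 0.05817853565401806
[0.5, -0.0, 0.03, 0.0, 0.0, -0.001]
[1.0, -0.0, 0.03, 0.0, 0.0, -0.001]
[1.5, -0.0, 0.03, 0.0, 0.0, -0.001]
s3 0.0939249620920552
```

View pics/w9.png

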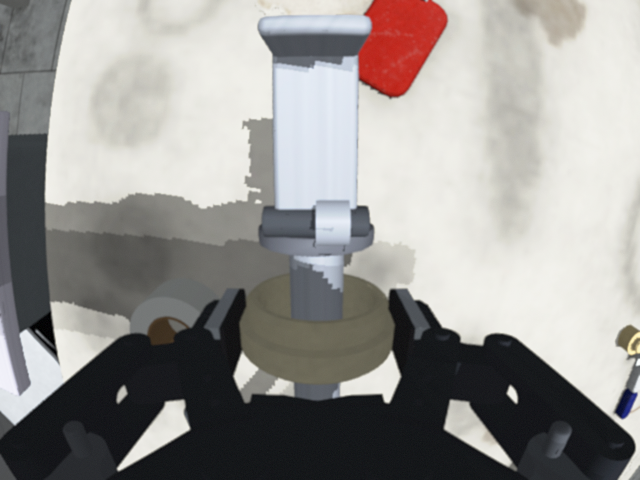

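Request:
carry_out(
  plan=[
    [[0.5, 0, 0, 0, 0, 0, 5.4], [1.0, 0, 0, 0, 0, 0, 5.4], [1.4, 0, 0, 0, 0, 0, 5.4], [1.4, 0, 0, 0, 0, 0, 5.4], [1.4, 0, 0, 0, 0, 0, 5.4]],
  ],
  newtons=20,
)

```text
clock: 8.07
tcp_pos: [0.4607, 0.1038, 0.1188]
orientation: [180.0, 0.0, 99.9]
contact_force: [-0.3, 0.1, -1.2]
width: 0.0583
```

Request:
carry_out(
  plan=[
    [[0.1, 0, 0, 0, 0, 0, 5.4], [0.2, 0, 0, 0, 0, 0, 5.4], [0.2, 0, 0, 0, 0, 0, 5.4]],
  ],
)

```text
clock: 8.32
tcp_pos: [0.4604, 0.1057, 0.1188]
orientation: [180.0, -0.0, 99.8]
contact_force: [0.2, 1.0, -0.5]
width: 0.0588
```

Request:
carry_out(
  plan=[
    [[0.1, 0, 0, 0, 0, 0, 5.4], [0.2, 0, 0, 0, 0, 0, 5.4], [0.2, 0, 0, 0, 0, 0, 5.4]],
  ],
)

```text
clock: 8.57
tcp_pos: [0.46, 0.1078, 0.1188]
orientation: [180.0, -0.0, 99.9]
contact_force: [-0.3, -0.0, -0.4]
width: 0.0584
```

Run:
```python
from path import *
im,q=grab('wrist','w10.png')
go([1],.1185)
x=sof(cur()[0])-SB; print('s3',x)
```

```text
s0 0.2987 lat -0.0000 yaw 99.9 want 100.0 SB 0.1873 [0.46   0.1077 0.1188] [ 0.864  -0.8174 -1.1967] t 8.6167 0.05838108088833892
[0.1, -0.0, 0.03, -0.0, -0.0, -0.002]
s3 0.11138062559589945
```

View pics/w10.png

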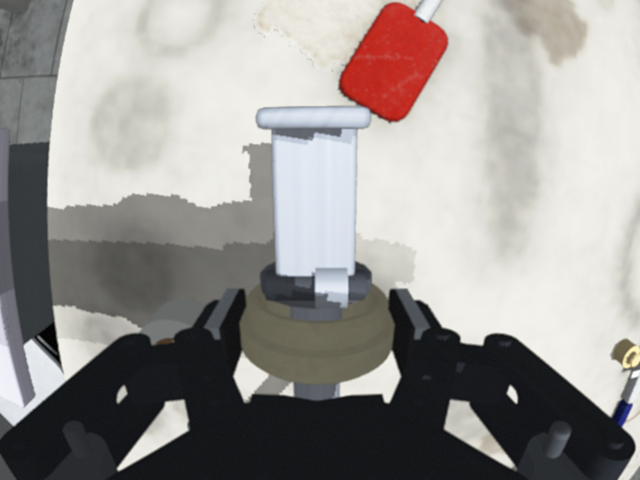

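Still no contact, and a few mm remain, so I'll go on in 1 mm steps.

Request:
carry_out(
  plan=[
    [[0.1, 0, 0, 0, 0, 0, 5.4], [0.2, 0, 0, 0, 0, 0, 5.4], [0.2, 0, 0, 0, 0, 0, 5.4]],
  ],
)

```text
clock: 8.87
tcp_pos: [0.4596, 0.1098, 0.1188]
orientation: [180.0, -0.0, 99.9]
contact_force: [0.7, 0.5, -0.9]
width: 0.0581
```

Request:
carry_out(
  plan=[
    [[0.1, 0, 0, 0, 0, 0, 5.4], [0.1, 0, 0, 0, 0, 0, 5.4]],
  ],
)

```text
clock: 9.03
tcp_pos: [0.4595, 0.1108, 0.1188]
orientation: [180.0, -0.0, 99.9]
contact_force: [-0.8, 0.4, -1.5]
width: 0.058
```

Request:
carry_out(
  plan=[
    [[0.1, 0, 0, 0, 0, 0, 5.4], [0.1, 0, 0, 0, 0, 0, 5.4]],
  ],
)

```text
clock: 9.2
tcp_pos: [0.4593, 0.1117, 0.1188]
orientation: [180.0, -0.0, 99.9]
contact_force: [0.7, 0.4, -0.1]
width: 0.0579
```

Request:
carry_out(
  plan=[
    [[0.1, 0, 0, 0, 0, 0, 5.4], [0.1, 0, 0, 0, 0, 0, 5.4]],
  ],
)

```text
clock: 9.37
tcp_pos: [0.4592, 0.1127, 0.1188]
orientation: [180.0, -0.0, 99.9]
contact_force: [0.6, -0.2, -0.3]
width: 0.0579
```

Request:
carry_out(
  plan=[
    [[0.1, 0, 0, 0, 0, 0, 5.4], [0.1, 0, 0, 0, 0, 0, 5.4]],
  ],
)

```text
clock: 9.53
tcp_pos: [0.4591, 0.1129, 0.1187]
orientation: [-180.0, 0.1, 99.8]
contact_force: [0.8, -3.2, -2.2]
width: 0.0583
```

Request:
carry_out(
  plan=[
    [[0.1, 0, 0, 0, 0, 0, 5.4], [0.1, 0, 0, 0, 0, 0, 5.4]],
  ],
)

```text
clock: 9.7
tcp_pos: [0.4591, 0.1132, 0.1186]
orientation: [-180.0, 0.2, 99.8]
contact_force: [1.4, -6.5, -1.6]
width: 0.0581
```

Contact with the stop at 6.5 N. I'll relax slightly, then lower until the ring hangs on the rod.

Request:
carry_out(
  plan=[
    [[-0.13, 0, 0, 0, 0, 0, 5.4], [-0.13, 0, 0.15, 0, 0, 0, 5.4], [-0.13, 0, 0.3, 0, 0, 0, 5.4], [-0.13, 0, 0.4, 0, 0, 0, 5.4], [-0.13, 0, 0.4, 0, 0, 0, 5.4]],
  ],
)

```text
clock: 10.12
tcp_pos: [0.4592, 0.1131, 0.1147]
orientation: [180.0, 0.0, 99.9]
contact_force: [0.7, -4.2, 0.0]
width: 0.0585
```

Request:
carry_out(
  plan=[
    [[0, 0, 0.1, 0, 0, 0, 5.4], [0, 0, 0.1, 0, 0, 0, 5.4]],
  ],
)

```text
clock: 10.28
tcp_pos: [0.4592, 0.1131, 0.1139]
orientation: [180.0, 0.0, 99.9]
contact_force: [1.3, -3.5, 0.6]
width: 0.0585
```

Request:
carry_out(
  plan=[
    [[0, 0, 0, 0, 0, 0, 6.2], [0, 0, 0, 0, 0, 0, 7.0], [0, 0, 0, 0, 0, 0, 8.5], [0, 0, 0, 0, 0, 0, 8.5], [0, 0, 0, 0, 0, 0, 8.5]],
  ],
)

```text
clock: 10.7
tcp_pos: [0.4589, 0.1135, 0.1137]
orientation: [-180.0, -0.0, 99.9]
contact_force: [-0.4, -0.5, 0.4]
width: 0.0849
```

Run:
```python
from path import *
im,q=grab('wrist','w11.png')
go([1]); x=sof(cur()[0])-SB; print('s3',x)
```

```text
s0 0.3046 lat -0.0000 yaw 99.9 want 100.0 SB 0.1873 [0.459  0.1135 0.1138] [ 0.0461 -0.1012 -0.6202] t 10.75 0.08519897957442905
[0.1, -0.01, 0.0, -0.0, -0.001, -0.002]
s3 0.11730497199720419
```

View pics/w11.png

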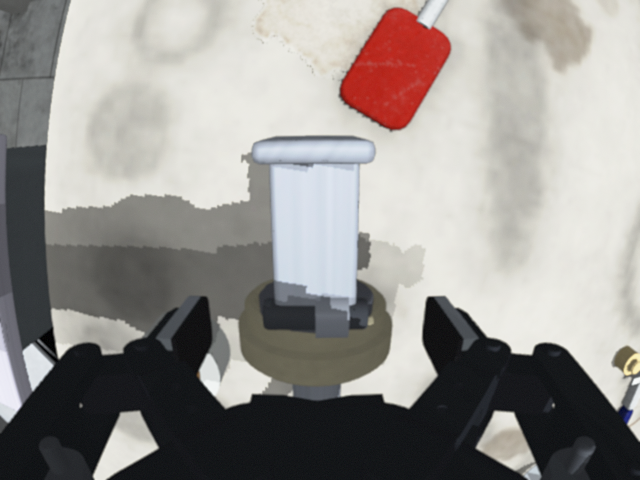

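The ring is released at the stop and hanging on the rod. I'll raise the tool and move over the tab.

Request:
carry_out(
  plan=[
    [[0, 0, -3.0, 0, 0, 0, 8.5], [0, 0, -6.5, 0, 0, 0, 8.5], [0, 0, -10.0, 0, 0, 0, 8.5], [0, 0, -12.5, 0, 0, 0, 6.0], [3.0, 0, -12.5, 0, 0, 0, 4.2]],
  ],
)

```text
clock: 11.17
tcp_pos: [0.4582, 0.1407, 0.2446]
orientation: [179.4, 0.1, 99.5]
contact_force: [0.8, 0.3, -0.1]
width: 0.0636
```

Request:
carry_out(
  plan=[
    [[1.8, 0, 0, 0, 0, 0, 4.2], [3.7, 0, 0, 0, 0, 0, 4.2], [3.7, 0, 0, 0, 0, 0, 4.2], [3.7, 0, 0, 0, 0, 0, 4.2]],
  ],
)

```text
clock: 11.5
tcp_pos: [0.4473, 0.1798, 0.2388]
orientation: [-180.0, 0.0, 100.0]
contact_force: [0.0, -0.7, 0.5]
width: 0.0421
```

Run:
```python
from path import *
im,q=grab('wrist','w12.png'); json.dump({k:np.asarray(v).tolist() for k,v in q.items()},open('w12.json','w'))
p,R,s=cur(); print(p,s['orientation'],s['contact_force'],s['width'],s['clock'],(p[:2]-B2)@d3)
print(proj(q,(.4477,.179,.188),1))
```

```text
[0.4475 0.1792 0.2387] [-179.9868    0.0214   99.8952] [-0.0852 -0.1493  0.0303] 0.042619360817519984 11.55 0.1839312312423011
[317.2297 274.4245]
```

View pics/w12.png

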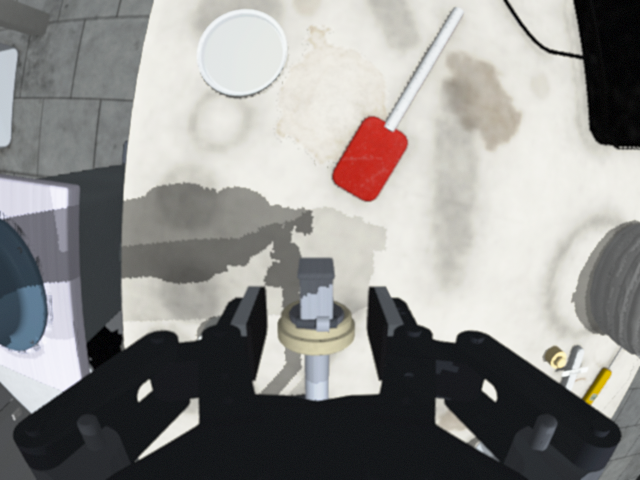

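The tab lies centred between the jaws, at x about 316 with its top at y about 276. I'll check its height using w1 and w12.

Run:
```python
from path import *
im=cv2.imread('pics/w12.png'); cv2.imwrite('pics/w12z.png',cv2.resize(im[235:365,250:390],None,fx=5,fy=5,interpolation=cv2.INTER_CUBIC))
w1,w2=ld('w1.json'),ld('w12.json')
for v in (272,276,280): print(v,*tri([ray(w1,(251.5,91),1),ray(w2,(316,v),1)]))
rows([((.4475,.179,.178),100)])
```

```text
272 [0.4475 0.1791 0.1841] [np.float64(0.5), np.float64(0.5)]
276 [0.448  0.1785 0.1881] [np.float64(0.9), np.float64(0.9)]
280 [0.4484 0.1779 0.192 ] [np.float64(1.3), np.float64(1.3)]
[-0.01, 0.0, 6.07, -0.0, 0.0, -0.002]
```

View pics/w12z.png

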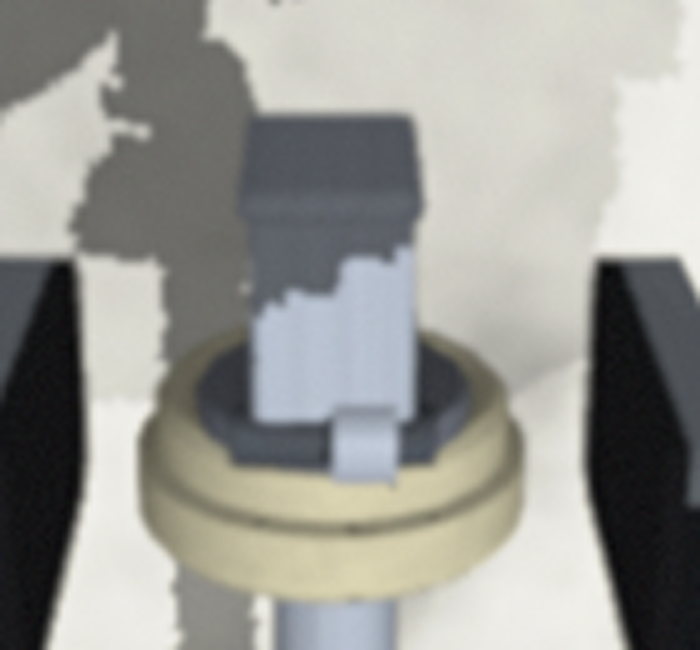

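Tab top is at (0.448,0.1787,0.187), which agrees with the text. I'll descend and pinch.

Request:
carry_out(
  plan=[
    [[0, 0, 2.0, 0, 0, 0, 4.2], [0, 0, 4.0, 0, 0, 0, 4.2], [0, 0, 6.0, 0, 0, 0, 4.0], [0, 0, 6.0, 0, 0, 0, 3.0], [0, 0, 6.0, 0, 0, 0, 1.8]],
  ],
)

```text
clock: 11.97
tcp_pos: [0.4468, 0.1782, 0.1781]
orientation: [-179.9, 0.0, 99.8]
contact_force: [6.0, -0.5, -2.5]
width: 0.0195
```

Request:
carry_out(
  plan=[
    [[0, 0, 0, 0, 0, 0, 1.8], [0, 0, 0, 0, 0, 0, 1.8]],
  ],
)

```text
clock: 12.13
tcp_pos: [0.4471, 0.1779, 0.179]
orientation: [-179.9, 0.1, 99.8]
contact_force: [-0.5, -4.7, -4.8]
width: 0.0194
```

Run:
```python
from path import *
im,q=grab('wrist','w13.png')
p,R,s=cur(); print(p,s['orientation'],s['contact_force'],s['width'],s['clock'],(p[:2]-B2)@d3)
a0=np.degrees(np.arctan2(16,42)); r=np.hypot(16,42)
for th in range(0,161,8):
    a=np.radians(a0+th); print(th,round((r*np.cos(a)-42)/10,2),round(-(r*np.sin(a)-16)/10,2))
```

```text
[0.4472 0.178  0.179 ] [-179.9224    0.1273   99.7983] [-1.064  -6.033  -5.3658] 0.019084969371858197 12.1833 0.18283436820054907
0 0.0 0.0
8 -0.26 -0.57
16 -0.6 -1.1
24 -1.01 -1.57
32 -1.49 -1.98
40 -2.01 -2.33
48 -2.58 -2.59
56 -3.18 -2.78
64 -3.8 -2.88
72 -4.42 -2.89
80 -5.05 -2.81
88 -5.65 -2.65
96 -6.23 -2.41
104 -6.77 -2.09
112 -7.26 -1.69
120 -7.69 -1.24
128 -8.05 -0.72
136 -8.33 -0.17
144 -8.54 0.43
152 -8.66 1.04
160 -8.69 1.67
```

View pics/w13.png

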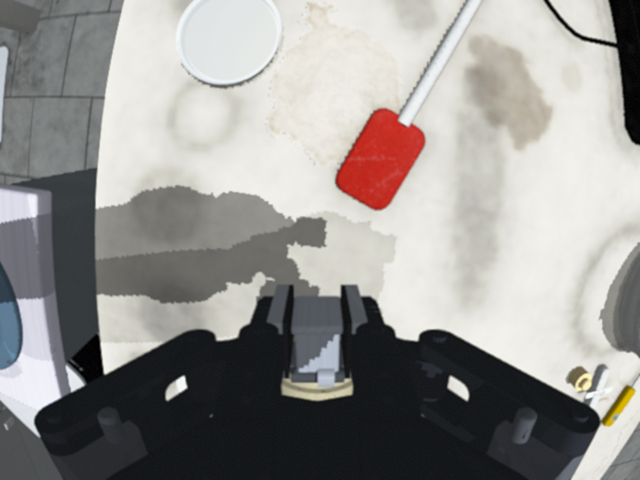

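The tab is pinched at 19 mm, so I'll swing it.

Request:
carry_out(
  plan=[
    [[-0.2, 0, -0.5, 0, 0, 0, 1.8], [-0.6, 0, -1.1, 0, 0, 0, 1.8], [-1.0, 0, -1.6, 0, 0, 0, 1.8], [-1.5, 0, -2.0, 0, 0, 0, 1.8], [-1.5, 0, -2.0, 0, 0, 0, 1.8]],
  ],
)

```text
clock: 12.6
tcp_pos: [0.4498, 0.1643, 0.1999]
orientation: [-180.0, -0.1, 99.8]
contact_force: [-4.5, -0.4, -1.7]
width: 0.0193
```

Run:
```python
from path import *
im,q=grab('wrist','w14.png')
p,R,s=cur(); print(p,s['orientation'],s['contact_force'],s['width'],s['clock'],(p[:2]-B2)@d3)
```

```text
[0.4498 0.1646 0.1996] [179.9995  -0.0957  99.8321] [-5.2842  0.2624 -0.1708] 0.019108649475860887 12.65 0.1692301925981557
```

View pics/w14.png

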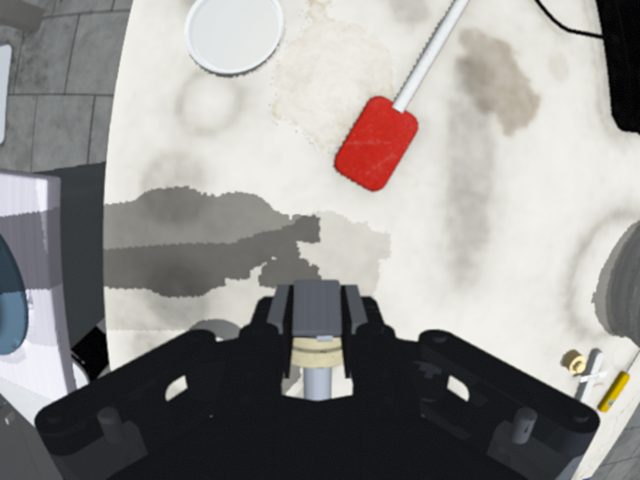

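Request:
carry_out(
  plan=[
    [[-0.5, -0.05, -0.35, 0, 0, 0, 1.8], [-1.1, -0.05, -0.6, 0, 0, 0, 1.8], [-1.7, -0.05, -0.8, 0, 0, 0, 1.8], [-2.3, -0.05, -0.9, 0, 0, 0, 1.8], [-2.3, -0.05, -0.9, 0, 0, 0, 1.8]],
  ],
)

```text
clock: 13.07
tcp_pos: [0.454, 0.141, 0.2087]
orientation: [179.9, -0.0, 99.8]
contact_force: [-5.7, 1.1, 1.4]
width: 0.019
```

Run:
```python
from path import *
im,q=grab('scene','s14.png'); cv2.imwrite('pics/s14z.png',cv2.resize(im[170:290,180:300],None,fx=5,fy=5,interpolation=cv2.INTER_CUBIC))
p,R,s=cur(); print(p,s['orientation'],s['contact_force'],s['width'],s['clock'],(p[:2]-B2)@d3)
```

```text
[0.4539 0.1412 0.2087] [179.9363  -0.0037  99.8067] [-4.8856  1.1733  2.807 ] 0.018901297762045945 13.1167 0.14545382207670685
```

View pics/s14z.png

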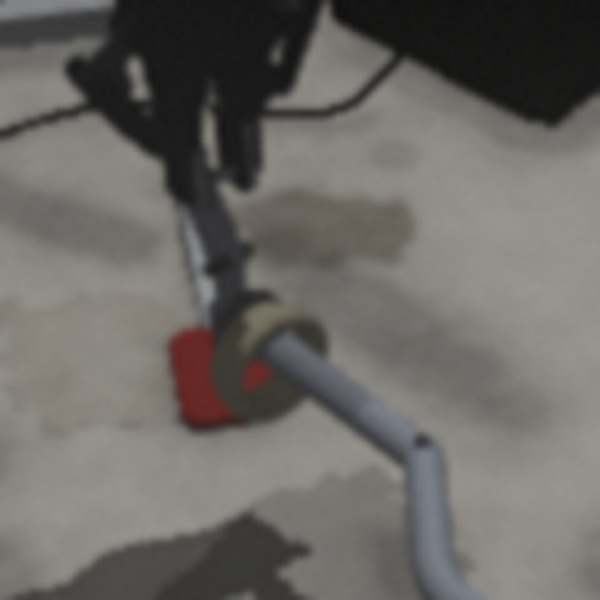

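Request:
carry_out(
  plan=[
    [[-0.6, -0.05, 0, 0, 0, 0, 1.8], [-1.25, -0.05, 0.05, 0, 0, 0, 1.8], [-1.85, -0.05, 0.25, 0, 0, 0, 1.8], [-2.45, -0.05, 0.5, 0, 0, 0, 1.8], [-2.45, -0.05, 0.5, 0, 0, 0, 1.8]],
  ],
)

```text
clock: 13.53
tcp_pos: [0.4584, 0.1161, 0.2039]
orientation: [179.9, 0.1, 99.8]
contact_force: [-3.7, -1.7, 5.5]
width: 0.0186
```

Request:
carry_out(
  plan=[
    [[-0.5, 0, 0.3, 0, 0, 0, 1.8], [-1.0, 0, 0.7, 0, 0, 0, 1.8], [-1.4, 0, 1.15, 0, 0, 0, 1.8], [-1.8, 0, 1.7, 0, 0, 0, 1.8], [-1.8, 0, 1.7, 0, 0, 0, 1.8]],
  ],
)

```text
clock: 13.95
tcp_pos: [0.4617, 0.0977, 0.1864]
orientation: [179.9, 0.3, 99.8]
contact_force: [-2.9, -4.9, 4.8]
width: 0.0193
```

Run:
```python
from path import *
im,q=grab('scene','s15.png'); cv2.imwrite('pics/s15z.png',cv2.resize(im[170:290,180:300],None,fx=5,fy=5,interpolation=cv2.INTER_CUBIC))
p,R,s=cur(); print(p,s['orientation'],s['contact_force'],s['width'],s['clock'],(p[:2]-B2)@d3)
```

```text
[0.4617 0.0979 0.1867] [179.8763   0.2626  99.7664] [-3.9608 -4.7292  4.7415] 0.01874334688995984 14.0 0.10142165414301298
```

View pics/s15z.png

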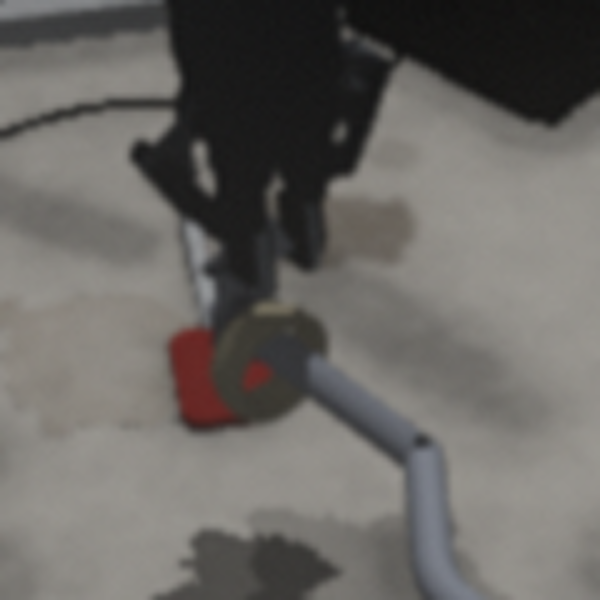

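Request:
carry_out(
  plan=[
    [[-0.15, 0, 0.3, 0, 0, 0, 1.8], [-0.3, 0, 0.6, 0, 0, 0, 1.8], [-0.4, 0, 0.9, 0, 0, 0, 1.8], [-0.5, 0, 1.2, 0, 0, 0, 1.8], [-0.5, 0, 1.2, 0, 0, 0, 1.8]],
  ],
)

```text
clock: 14.42
tcp_pos: [0.4626, 0.0927, 0.1747]
orientation: [179.9, 0.3, 99.8]
contact_force: [-2.8, -5.7, 4.1]
width: 0.0187
```

Run:
```python
from path import *
im,q=grab('wrist','w16.png')
p,R,s=cur(); print(p,s['orientation'],s['contact_force'],s['width'],s['clock'],(p[:2]-B2)@d3)
```

```text
[0.4626 0.0927 0.1748] [179.8782   0.3177  99.7709] [-3.4052 -5.5918  4.6464] 0.019243415469180493 14.4667 0.09619038533176306
```

View pics/w16.png

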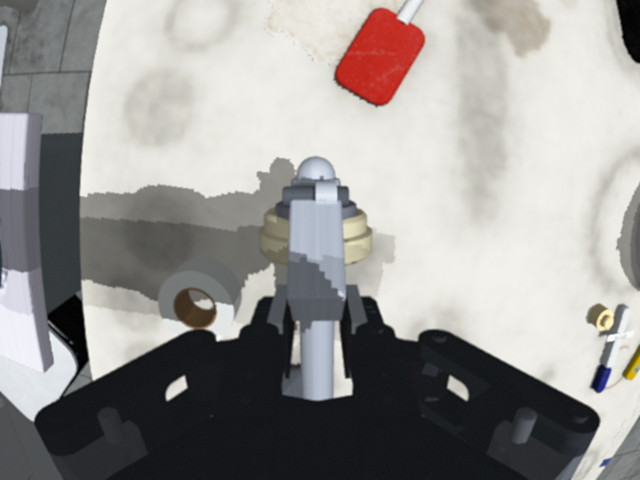

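The keeper is about 145° over and the tab is at the jaws. I'll release, rise, close, and press it down from above.

Request:
carry_out(
  plan=[
    [[0, 0, 0, 0, 0, 0, 3.0], [0, 0, 0, 0, 0, 0, 4.0], [0, 0, -2.0, 0, 0, 0, 4.0], [0.4, 0, -4.5, 0, 0, 0, 2.0], [0.8, 0, -4.5, 0, 0, 0, 0]],
  ],
)

```text
clock: 14.88
tcp_pos: [0.4634, 0.1031, 0.2233]
orientation: [179.5, 0.1, 99.8]
contact_force: [1.0, 0.4, 0.4]
width: 0.0165
```

Request:
carry_out(
  plan=[
    [[0, 0, 0, 0, 0, 0, 0], [0, 0, 0, 0, 0, 0, 0], [0, 0, 0, 0, 0, 0, 0]],
  ],
)

```text
clock: 15.13
tcp_pos: [0.4596, 0.1027, 0.218]
orientation: [-180.0, 0.0, 99.9]
contact_force: [-0.0, 0.7, 0.2]
width: -0.0001
```

Run:
```python
from path import *
im,q=grab('wrist','w17.png')
p,R,s=cur(); print(p,s['orientation'],s['contact_force'],s['width'],s['clock'],(p[:2]-B2)@d3,(p[:2]-B2)@u(D3+90))
```

```text
[0.4594 0.1026 0.2179] [-179.9227   -0.0017   99.8571] [-0.4351  0.181   0.0587] 0.000460013778444165 15.1833 0.1064885296016389 0.0014081485580074151
```

View pics/w17.png

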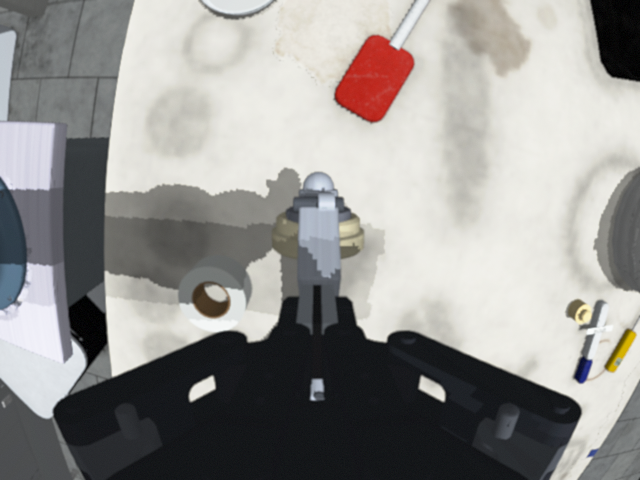

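Request:
carry_out(
  plan=[
    [[0, 0, 1.0, 0, 0, 0, 0], [0, 0, 1.8, 0, 0, 0, 0], [0, 0, 2.4, 0, 0, 0, 0], [0, 0, 2.9, 0, 0, 0, 0], [0, 0, 3.3, 0, 0, 0, 0]],
  ],
)

```text
clock: 15.6
tcp_pos: [0.4593, 0.1027, 0.1848]
orientation: [-179.9, -0.0, 99.8]
contact_force: [0.2, -0.6, 0.8]
width: 0.0001
```

Request:
carry_out(
  plan=[
    [[0, 0, 0.2, 0, 0, 0, 0], [0, 0, 0.4, 0, 0, 0, 0], [0, 0, 0.5, 0, 0, 0, 0]],
  ],
)

```text
clock: 15.85
tcp_pos: [0.4597, 0.1028, 0.1805]
orientation: [-180.0, -0.0, 99.9]
contact_force: [0.5, -0.2, 0.4]
width: 0.0005
```

Request:
carry_out(
  plan=[
    [[0, 0, 0.1, 0, 0, 0, 0], [0, 0, 0.2, 0, 0, 0, 0], [0, 0, 0.2, 0, 0, 0, 0]],
  ],
)

```text
clock: 16.1
tcp_pos: [0.4599, 0.1028, 0.1787]
orientation: [180.0, -0.0, 99.9]
contact_force: [0.1, -0.3, -0.1]
width: -0.0
```

Request:
carry_out(
  plan=[
    [[0, 0, 0.1, 0, 0, 0, 0], [0, 0, 0.2, 0, 0, 0, 0], [0, 0, 0.2, 0, 0, 0, 0]],
  ],
)

```text
clock: 16.35
tcp_pos: [0.4599, 0.1028, 0.1767]
orientation: [180.0, -0.0, 99.9]
contact_force: [1.1, 0.3, -0.6]
width: -0.0
```

Run:
```python
from path import *
im,q=grab('wrist','w18.png')
im2,q=grab('scene','s18.png'); cv2.imwrite('pics/s18z.png',cv2.resize(im2[170:290,180:300],None,fx=5,fy=5,interpolation=cv2.INTER_CUBIC))
p,R,s=cur(); print(p,s['contact_force'],s['clock'])
```

```text
[0.4598 0.1028 0.1767] [ 0.2015 -0.6796 -0.8746] 16.45
```

View pics/w18.png

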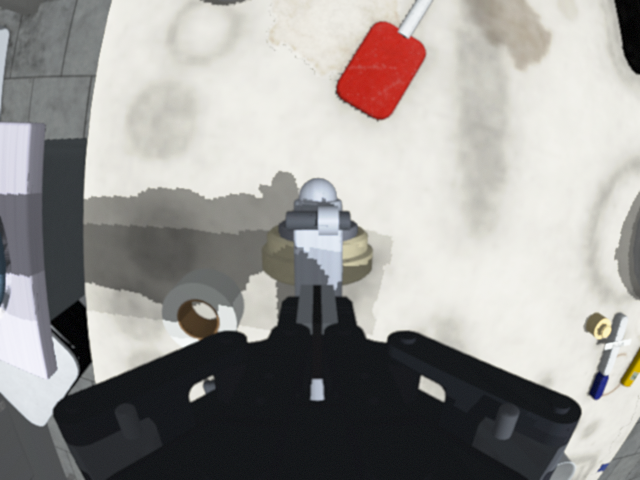

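View pics/s18z.png

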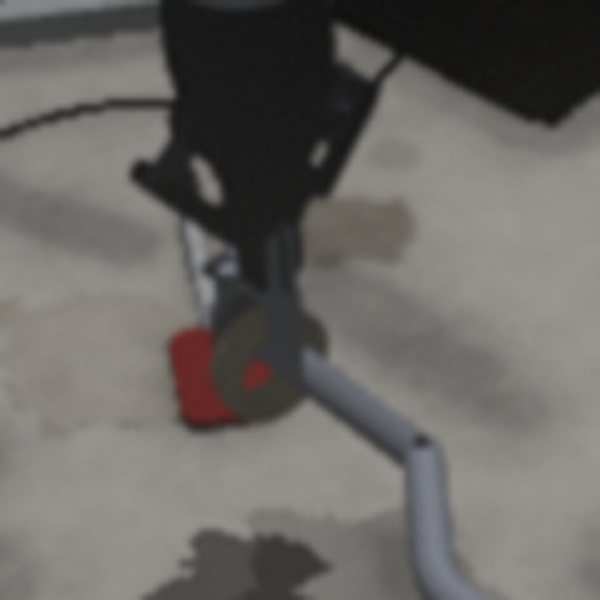

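Request:
carry_out(
  plan=[
    [[0, 0, 0.1, 0, 0, 0, 0], [0, 0, 0.2, 0, 0, 0, 0], [0, 0, 0.2, 0, 0, 0, 0]],
  ],
)

```text
clock: 16.7
tcp_pos: [0.4598, 0.1028, 0.1746]
orientation: [180.0, -0.0, 99.9]
contact_force: [0.2, -0.9, 0.7]
width: 0.0004
```

Request:
carry_out(
  plan=[
    [[0, 0, 0.1, 0, 0, 0, 0], [0, 0, 0.2, 0, 0, 0, 0], [0, 0, 0.2, 0, 0, 0, 0]],
  ],
)

```text
clock: 16.95
tcp_pos: [0.46, 0.1028, 0.1738]
orientation: [179.9, 0.0, 99.9]
contact_force: [-2.6, -0.8, 7.3]
width: -0.0001
```

Request:
carry_out(
  plan=[
    [[0, 0, 0.1, 0, 0, 0, 0], [0, 0, 0.1, 0, 0, 0, 0]],
  ],
)

```text
clock: 17.12
tcp_pos: [0.46, 0.1028, 0.1736]
orientation: [179.9, 0.0, 99.9]
contact_force: [-4.7, -0.9, 12.5]
width: 0.0001
```

It reached a firm stop with the tips at z about 0.166, where the arm is level. I'll raise and inspect.

Request:
carry_out(
  plan=[
    [[0, 0, -1.5, 0, 0, 0, 0], [0, 0, -4.5, 0, 0, 0, 0], [-3.0, 0, -7.5, 0, 0, 0, 0], [-6.5, 0, -9.5, 0, 0, 0, 0], [-9.0, 0, -10.5, 0, 0, 0, 0]],
  ],
)

```text
clock: 17.53
tcp_pos: [0.4769, 0.0124, 0.2799]
orientation: [179.7, 0.1, 99.9]
contact_force: [0.6, -0.0, 0.1]
width: -0.0003
```

Request:
carry_out(
  plan=[
    [[0, 0, 0, 0, 0, 0, 0], [0, 0, 0, 0, 0, 0, 0]],
  ],
)

```text
clock: 17.7
tcp_pos: [0.4759, 0.0132, 0.2773]
orientation: [179.9, -0.0, 99.7]
contact_force: [-0.1, 0.8, -0.6]
width: 0.0002
```

Run:
```python
from path import *
im,q=grab('wrist','w19.png'); json.dump({k:np.asarray(v).tolist() for k,v in q.items()},open('w19.json','w'))
cv2.imwrite('pics/w19z.png',cv2.resize(im[150:300,230:400],None,fx=4,fy=4,interpolation=cv2.INTER_CUBIC))
im2,q=grab('scene','s19.png'); cv2.imwrite('pics/s19z.png',cv2.resize(im2[170:290,180:300],None,fx=5,fy=5,interpolation=cv2.INTER_CUBIC))
im2,q=grab('top','t19.png')
p,R,s=cur(); print(p,s['contact_force'],s['clock'])
```

```text
[0.4744 0.0149 0.2758] [ 0.0759  0.059  -0.5067] 17.85
```

View pics/w19z.png

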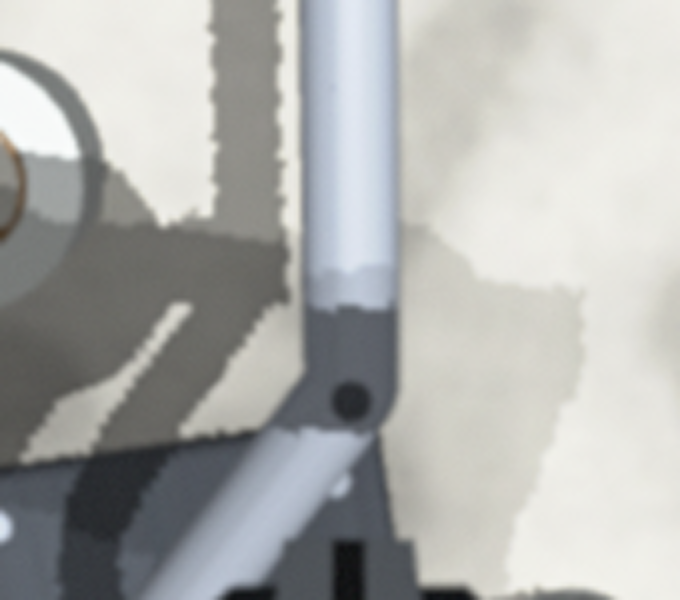

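View pics/s19z.png

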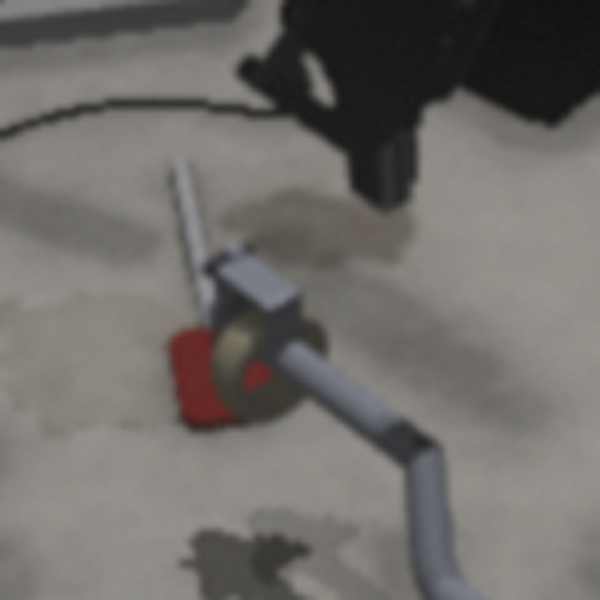

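View pics/t19.png

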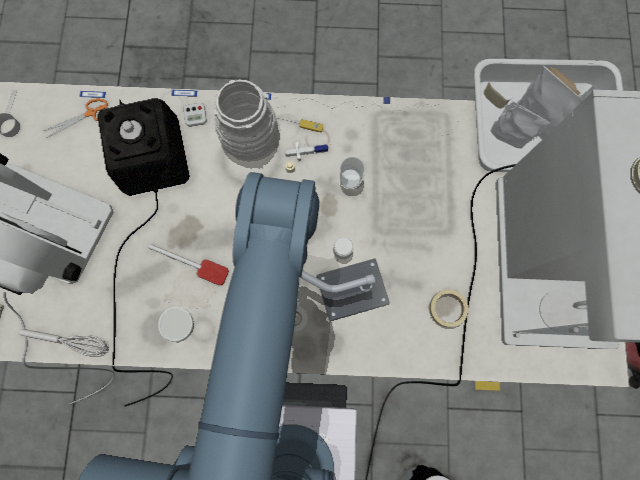

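Run:
```python
import cv2
im=cv2.imread('pics/w19.png'); cv2.imwrite('pics/w19y.png',cv2.resize(im[0:170,220:410],None,fx=3.5,fy=3.5,interpolation=cv2.INTER_CUBIC))
```

```text
(no output)
```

View pics/w19y.png

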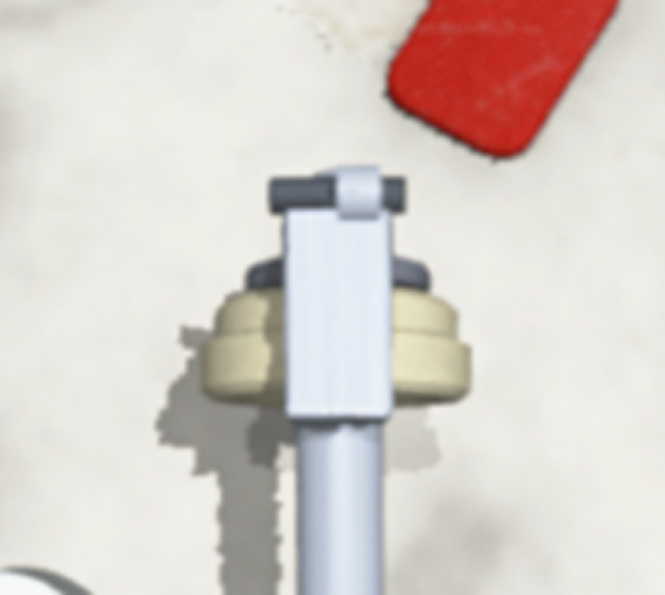

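Run:
```python
from path import *
q=ld('w19.json')
for n,v,z in [('arm end',415,.166),('pivot',193,.168),('ring front face bottom-ish side',405,.124),('disc edge',270,.13)]:
    P=plane(q,(316.6,v/3.5),z,1); print(n,P,(P[:2]-B2)@d3)
close_job()
```

```text
arm end [0.4618 0.0958 0.166 ] 0.09933500421827803
pivot [0.4546 0.1377 0.168 ] 0.14187115909698256
ring front face bottom-ish side [0.461  0.1008 0.124 ] 0.10444729596802482
disc edge [0.456  0.1297 0.13  ] 0.13371939371072708
the job is handed in; nothing more can be done
```

The ring is against the stop disc and released there, and the keeper is flipped fully over with its tab down in front of the ring. I handed the job in at about 18 s of the 72 s allowed.

- **Slide:** I gripped the ring at 20–25 N and kept it centred on the rod round both bends. The second bend measured about 37°. Readings along the rod stayed around 1–2 N. The ring met the stop at 6.5 N, which I eased to about 3.5 N. I then lowered the ring so it hung on the rod and let go.
- **Keeper:** I pinched the tab, swung it to about 145° and let go. I then pressed it down from above with closed fingers until it stopped firmly at 12.5 N, with the fingertips at z ≈ 0.166 m.
- **Last checks:**
  - **Wrist view:** the keeper arm reaches from the pivot, at about 142 mm in my frame, to about 99 mm. The ring's open face is just behind it, at about 104 mm, and its other face is on the disc.
  - **Scene view:** the tab is down in front of the ring.
  - **Bystanders:** none I could see had moved. In the last top view the arm hid the label roll, but the wrist view shows its edge. No bystander positions were measured again.
- **Disagreements:** my positions along the third leg read about 2 mm farther than the text's figures, mostly from a small error in where I placed bend2. The last disc reading, about 134 mm against 126 mm for its face, is off by more than that. I took it as sighting the disc's top edge at the wrong height and did not resolve it.

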